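# Mix a glaze pot on the touch mixer

## Task

Slide the round white touch mixer across the table, without lifting or tipping it, until it stands wholly on the dark round mat. Then set the glaze pot with the pale green band upright into the mixer's sprung ring and press it down until the orange band below the ring has sunk out of sight into the housing. Finish still holding the pot pressed down like that, because the mixer runs only while it is pressed; leave the blue and the red-brown pot alone.

Things in the scene. Friction and masses are not known exactly. Their poses are not given: they have to be found in the camera images.
- mixer: touch mixer, loose on the table, 0.8 kg: white round housing 110 mm in diameter and upright-sided to 34 mm height (it pushes well there), then a sloping shoulder to a flat top of 90 mm diameter at 50 mm; a small black dial and a green lamp on the shoulder are flush enough to ignore; origin at the centre of its underside, z up; the sprung grey ring stands on its middle
- ring_seat (a point): centre of the inner floor of the grey sprung ring on the mixer, where the pot's underside rests; moves with the ring (60.5 mm above the table when not pressed). The ring is an open cup 52 mm wide inside, widening to 58 mm at its lip, 22 mm deep, 66 mm wide outside at the lip, lip 82.5 mm above the table; under it a 10 mm high orange band, 62 mm wide, shows above the housing
- ring (a joint): how far the sprung ring is pressed down, m: 0 at rest, 0.010 when the orange band is just hidden, 0.016 at the stop. Spring force about 2 N at 0, 8 N at 0.010, 12 N at 0.016; it rises again when let go
- mat: flat dark rubber mat with a thin grey ring near its edge, 160 mm in diameter, fixed and level with the table (nothing catches on it); origin at its centre
- pot_celadon: the wanted glaze pot: white plastic pot with a white cap carrying a round pale green spot and a pale green band round the body, about 47 mm in diameter, 65 mm tall, 0.085 kg; origin at the centre of its underside, z up; its body is 46 mm wide up to 50 mm, the cap 46 mm above
- pot_cobalt: bystander glaze pot: white plastic pot with a white cap carrying a round deep blue spot and a deep blue band round the body, about 47 mm in diameter, 56 mm tall, 0.085 kg; origin at the centre of its underside, z up
- pot_iron: bystander glaze pot: white plastic pot with a black cap carrying a round red-brown spot and a red-brown band round the body, about 47 mm in diameter, 56 mm tall, 0.085 kg; origin at the centre of its underside, z up
Not all that is in view belongs to the job. Leave any purple look-alike of the pot_celadon alone.

How it is judged (in metres and radians):
On the way, in this order (a step that is already met when the one before it is completed fails the run):
1. the mixer stands wholly on the mat, at rest (horizontal distance between mixer and mat below 0.025 m and linear speed of mixer below 0.01 m/s), for 0.2 s.
2. the pale green pot stands upright in the mixer's ring (horizontal distance between pot_celadon and ring_seat below 0.005 m and z of pot_celadon in the frame of ring_seat between -0.004 and 0.004 m and angle between pot_celadon's own z axis and vertical below 0.12 rad and horizontal distance between mixer and mat below 0.025 m), for 0.2 s.
At the end, for the whole second after the job is handed in: Robot still holds the pale green pot down: upright in the ring (5 mm sideways, 4 mm of the floor, 0.12 rad), touched with over 1 N, bearing on the mixer with over 3 N, ring pressed at least 9 mm, all at rest, mixer level with its centre within 25 mm of the mat's (all of step 2 and value of joint ring above 0.009 m and contact force between pot_celadon and mixer above 3 N and contact force between any of the fingers, the arm and pot_celadon above 1 N and linear speed of pot_celadon below 0.01 m/s and angle between mixer's own z axis and vertical below 0.05 rad); the arm keeps its last pose, push and grip.
It fails at once if the mixer is lifted more than 15 mm or tipped more than 0.25 rad (height (world z) of mixer above 0.015 m or angle between mixer's own z axis and vertical above 0.25 rad).
It fails at once if the blue or the red-brown pot is moved more than 20 mm or tipped (distance of any of pot_cobalt, pot_iron from where it was at the start of the episode above 0.02 m or angle between any of pot_cobalt, pot_iron's own z axis and vertical above 0.4 rad).
It also fails if it takes over 59 s, if anything falls off the work surface, if the arm or the gripper's body presses on something with over 40 N, if the wrist force passes 120 N, or if a joint passes its speed limit or range.

## Robot

A 6-joint arm with a two-finger parallel gripper is mounted at the origin on a cart in front of the work surface, level with it; the furniture and walls round the work are solid. World frame = base frame: x ahead of the robot, y to its left, z up, the work surface at z = 0. Lengths are in m, angles in degrees, forces in N, time in s.
With the tool pointing down it reaches from about 0.375 to 0.9 m from the base axis. Payload 3.1 kg.
Tool frame: the origin (TCP) lies at the very end of the fingers, on their centre line; the grasp point (between the pads) lies 19 mm behind it (bot.grip_point_offset is the distance from the TCP to the grasp point, in m); z points along the fingers, x is the direction in which the jaws open and shut, and the axes are right-handed (so a half turn about z gives the same grasp; the last joint's range is limited). The gripper opens to 87 mm and grips with 3 to 60 N. Pads are 19 mm wide; open, the fingers measure 117 mm over their backs; the gripper's body (75 mm by 190 mm) begins 51 mm behind the grasp point.
Start: joints at [-83.279, 30.224, 82.088, -0, 67.689, -10.227], TCP at [0.182, -0.598, 0.193] pointing down, gripper open.
Joint ranges: [-176.69, 176.69], [-43.24, 126.21], [12.49, 139.97], [-82, 262], [0, 151.66], [-163.58, 163.58]. Speed limits (degrees/s): [159.86, 159.86, 180, 180, 180, 180].

## Interface

Orientations are given as a 3x3 rotation matrix whose columns are the frame's x, y, z axes.
In Python, from rig import bot, capture, recognise, place_of gives the robot as it stands.
- The arm moves only by the tool send_rows, never from a script. Its argument "motion" is a list of rows, each a list of 2 entries, a list of its own where there are three numbers: the shift along the tool's x, y, z in mm, then the turn about the tool's z in rad. A call has exactly 5 rows; each row shifts and turns the pose as measured when the row begins, along the tool's axes as they then stand; what a row does not reach is not made up. A row lasts 1/12 s, in which the tool goes at most 41.7 mm and 7.16 degrees, less where a joint would pass 70% of its speed; a pose out of reach is approached as far as the arm can. A call with a gripper value outside its range is refused whole. "gripper" is the closure, from 0 (fully open) to 1 (shut), set as the call begins (left out, the last holds). The fingers move at their own pace and stop on an object; the grip force is fixed at half the most. Time passes only in rows, so rows that do not move let the fingers close, or fill a call up. It gives the time, the measured TCP pose, the force and the opening at its end, in the units of the state.
- bot.read_state(): the state, without advancing time (a new reading comes with each control period).
- capture(name): name is "side" or "top" or "wrist"; returns a dict with "image" (480x640x3 uint8, blue, green, red), "fx", "fy", "cx", "cy" (pixels), "dist_coeffs" ([k1, k2, p1, p2, k3] as OpenCV has them; the pictures are not rectified), "rvec" (rotation vector, rad) and "tvec" (3), from world to camera coordinates, as OpenCV has them. Camera axes: x right, y down, z forward; pixel columns grow to the right and rows downward; lengths in m; the calibration is good to about 2 mm. A picture is of the moment at which its call begins. There is no depth.
- bot.hand_in(): hands the job in, once; it reports no verdict.
Trained networks look in the newest picture that a camera, given by its name, has taken for a name from the list of things; names that differ only in an ending like _2 or _b are one class to them, and where a whole thing is asked for, a point or a joint stands for the part that bears it (a point fixed in the world has none). Each returns a list of dicts, best first, with "p" (0 to 1); they miss things now and then, are a little off and sometimes report something else, mostly with a low value. They report only what shows in the picture. A call takes as long as a camera call. They do not tell look-alikes from the thing itself.
- recognise(camera, target): "xy" ([column, row] in pixels, amid what is visible of it).
- place_of(camera, target): "xy" ([column, row] in pixels: a listed point, or the origin of a listed thing).
The state is a dict: "time_s": time; "joint_positions": joint angles; "qvel": joint speeds; "tau": joint torques, N m; "position": TCP position; "tcp_rot": TCP orientation; "force": force on the tool from outside, world axes, zero at the start; "moment": the same for the moment, N m; "opening": opening from 0.0 (shut) to 1.0 (fully open).
Only numpy, scipy, OpenCV 4.12 (cv2) and the standard library are available. Lean on these libraries where they do the work, as an engineer would, in place of code of your own. Each camera call takes 0.05 s, during which the arm holds its last target.

## Working session

There is one attempt and no reset: what is moved stays moved. The work goes in short steps, Python scripts to look and compute and a tool call to move; the robot and the scene stay as the last step left them, time stands still between calls to the robot, and variables do not carry over. Pictures are saved under pics/ and viewed, and the job is handed in when it is done.

Besides the shell and the picture viewer there is one more tool, called as a command line: name --argument value ..., lists and objects as JSON in quotes. send_rows: Moves the arm, as the interface text tells. Its arguments: {"type":"object","properties":{"motion":{"type":"array","items":{"type":"array"}},"gripper":{"type":"number"}},"required":["motion"]}

```bash
ls; mkdir -p pics; python3 - <<'E'
from rig import bot, capture, recognise, place_of
import cv2
s=bot.read_state(); print(s['time_s'],s['position'],s['tcp_rot'],s['force'],s['opening'])
for c in ['side','top']:
    d=capture(c); cv2.imwrite(f'pics/{c}0.png',d['image'])
    print(c,d['fx'],d['rvec'],d['tvec'],d['dist_coeffs'])
    for t in ['mixer','ring_seat','mat','pot_celadon','pot_cobalt','pot_iron']:
        print(t,[(x['xy'],round(x['p'],2)) for x in place_of(c,t)])
E
```

```text
pics
0.0 [ 0.1821156  -0.59703618  0.19188054] [[ 2.91517597e-01 -9.56565435e-01 -2.41829675e-04]
 [-9.56563129e-01 -2.91517434e-01  2.13681978e-03]
 [-2.11450551e-03 -3.91595216e-04 -9.99997688e-01]] [ 0.59775492 -0.05792323 -1.55547764] 0.9981893277551793
side 547.9085475202323 [ 2.20107464 -0.09032102  0.05407044] [-0.57083608  0.08607169  1.13431828] [-0.16310549  0.          0.          0.          0.        ]
mixer [([316.2, 201.0], 0.74)]
ring_seat [([316.1, 175.7], 0.55)]
mat [([331.8, 269.6], 0.71)]
pot_celadon [([356.5, 334.5], 0.94), ([422.4, 300.8], 0.72), ([343.1, 378.1], 0.55)]
pot_cobalt [([298.6, 321.9], 0.55)]
pot_iron [([284.3, 386.5], 0.63)]
top 433.3131575352246 [ 2.19645276 -2.22482895  0.07644389] [-0.01272607  0.5829937   0.88344668] [-0.04899617  0.          0.          0.          0.        ]
mixer [([171.6, 258.3], 0.61)]
ring_seat [([160.5, 256.8], 0.9)]
mat [([310.8, 241.7], 0.74)]
pot_celadon [([364.7, 164.3], 0.79), ([448.8, 247.9], 0.66), ([402.3, 228.2], 0.62)]
pot_cobalt [([389.0, 278.6], 0.63)]
pot_iron [([454.8, 293.8], 0.57)]
```

View pics/side0.png

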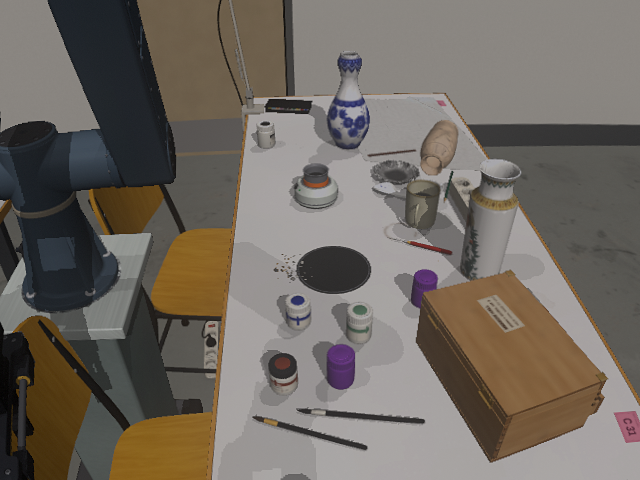

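View pics/top0.png

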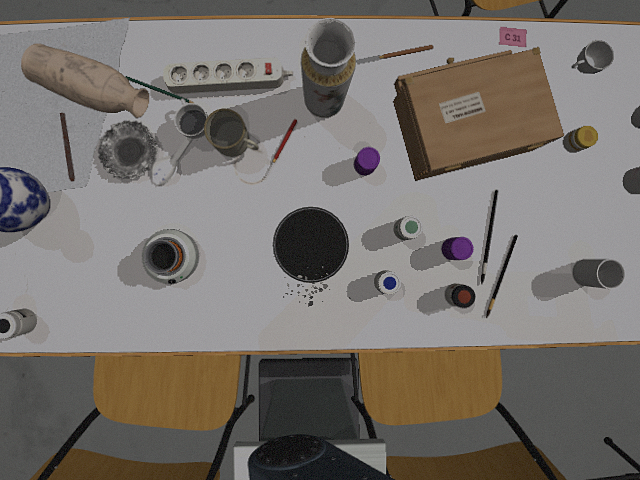

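```bash
cat > h.py <<'E'
import numpy as np, cv2
from rig import bot, capture, recognise, place_of
def world(d,xy,z):
    K=np.array([[d['fx'],0,d['cx']],[0,d['fy'],d['cy']],[0,0,1]])
    u=cv2.undistortPoints(np.array([[xy]],float),K,np.array(d['dist_coeffs'],float))[0,0]
    R=cv2.Rodrigues(np.array(d['rvec'],float))[0]; t=np.array(d['tvec'],float).ravel()
    c=-R.T@t; r=R.T@np.array([u[0],u[1],1]); return c+r*(z-c[2])/r[2]
def pix(d,P):
    K=np.array([[d['fx'],0,d['cx']],[0,d['fy'],d['cy']],[0,0,1]])
    return cv2.projectPoints(np.array(P,float).reshape(-1,3),np.array(d['rvec'],float),np.array(d['tvec'],float),K,np.array(d['dist_coeffs'],float))[0].reshape(-1,2)
E
python3 - <<'E'
from h import *
Z=dict(mixer=0,ring_seat=.0605,mat=0,pot_celadon=0,pot_cobalt=0,pot_iron=0)
for c in ['side','top']:
    d=capture(c)
    im=d['image']
    if c=='top': cv2.imwrite('pics/topcrop.png',cv2.resize(im[130:330,330:500],None,fx=3.0,fy=3.0,interpolation=cv2.INTER_CUBIC))
    else: cv2.imwrite('pics/sidecrop.png',cv2.resize(im[250:420,250:460],None,fx=3.5,fy=3.5,interpolation=cv2.INTER_CUBIC))
    for t in Z:
        for x in place_of(c,t): print(c,t,x['xy'],round(x['p'],2),world(d,x['xy'],Z[t]).round(4))
E
```

```text
side mixer [314.7, 198.7] 0.95 [0.5448 0.2767 0.    ]
side mixer [297.5, 321.4] 0.59 [ 0.4876 -0.16   -0.    ]
side ring_seat [315.6, 176.7] 0.81 [0.5483 0.2834 0.0605]
side mat [331.2, 268.9] 0.95 [ 0.5644 -0.0074  0.    ]
side mat [355.2, 335.4] 0.57 [ 0.5933 -0.2051  0.    ]
side pot_celadon [357.4, 335.2] 0.92 [ 0.5974 -0.205   0.    ]
side pot_celadon [340.7, 380.4] 0.7 [ 0.5566 -0.3087  0.    ]
side pot_celadon [422.5, 300.7] 0.68 [ 0.7384 -0.122   0.    ]
side pot_cobalt [298.8, 320.5] 0.57 [ 0.4902 -0.1578  0.    ]
side pot_iron [283.7, 385.5] 0.64 [ 0.4592 -0.3124  0.    ]
top mixer [174.7, 254.7] 0.64 [0.5491 0.2769 0.    ]
top ring_seat [161.5, 254.9] 0.92 [0.5486 0.2844 0.0605]
top mat [310.7, 244.8] 0.63 [ 0.5663 -0.0078  0.    ]
top mat [164.3, 252.7] 0.47 [0.5536 0.2987 0.    ]
top pot_celadon [448.9, 248.1] 0.98 [ 0.5555 -0.3009  0.    ]
top pot_celadon [405.9, 229.5] 0.9 [ 0.5961 -0.2096  0.    ]
top pot_celadon [363.6, 167.2] 0.56 [ 0.7297 -0.1222  0.    ]
top pot_cobalt [387.0, 280.9] 0.76 [ 0.4883 -0.1671  0.    ]
top pot_iron [454.5, 294.4] 0.92 [ 0.4573 -0.3106  0.    ]
```

View crop.

View pics/sidecrop.png

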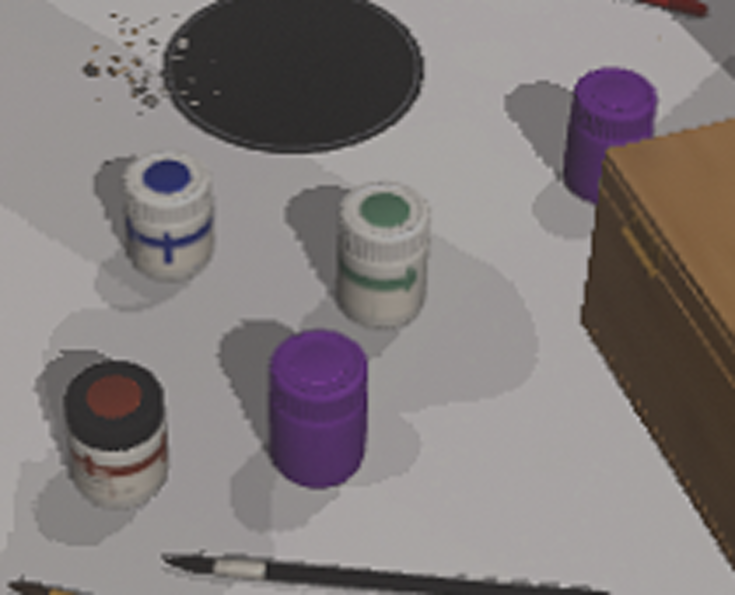

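```bash
python3 - <<'E'
from h import *
d=capture('top'); im=d['image']
# mixer in top: overlay predicted circles
def circ(c,r,z): 
    a=np.linspace(0,2*np.pi,60); return pix(d,np.c_[c[0]+r*np.cos(a),c[1]+r*np.sin(a),0*a+z])
big=cv2.resize(im,None,fx=3,fy=3,interpolation=cv2.INTER_CUBIC)
def draw(c,r,z,col): cv2.polylines(big,[np.int32((circ(c,r,z)+.5)*3)],True,col,1)
draw((.547,.281),.055,.0,(0,0,255));draw((.547,.281),.055,.034,(0,0,255));draw((.547,.281),.033,.0825,(0,255,0))
draw((.565,-.0075),.08,0,(0,255,255))
draw((.597,-.2065),.023,.065,(0,0,255));draw((.489,-.163),.0235,.056,(0,0,255));draw((.458,-.3115),.0235,.056,(0,0,255))
cv2.imwrite('pics/ov1.png',cv2.resize(big[570:960,300:1440],(800,274)))
cv2.imwrite('pics/ov2.png',big[580:900,330:730]); cv2.imwrite('pics/ov3.png',big[580:960,800:1440])
E
```

```text
(no output)
```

View pics/ov2.png

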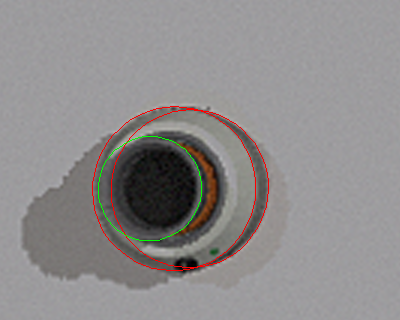

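View pics/ov3.png

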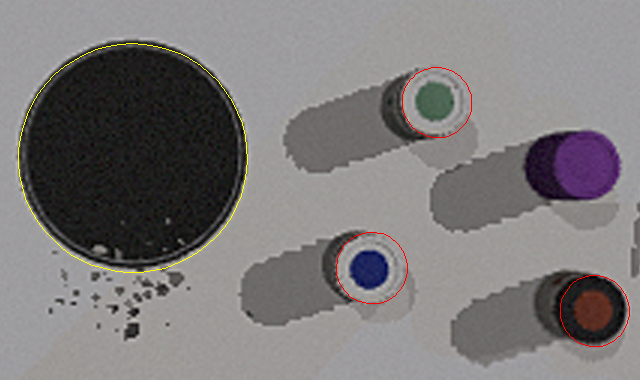

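The wanted pot is the white-capped one with the pale green spot: side (357,335), top (406,229). Things that could be mistaken for it:
- Purple look-alikes: side (341,380) and (422,300); top (449,248) and (364,167).
- Blue pot: side (298,321).
- Red-brown pot: side (284,386).
- Cropped-out white pot: side (266,135).

The close crop confirms the green band and spot. The mixer is at about (0.547, 0.279) and the mat at (0.565, -0.0075).

I'll push the mixer with open fingers straddling its far (+y) side.

```bash
cat > plan.py <<'E'
import sys; from h import *
# args: x y z heading(deg of tool x) [step mm]
def plan(tgt,head=None,step=40):
    s=bot.read_state(); p=np.array(s['position']); R=np.array(s['tcp_rot'])
    h=np.arctan2(R[1,0],R[0,0]); hd=h if head is None else np.radians(head)
    dh=(hd-h+np.pi)%(2*np.pi)-np.pi
    d=np.array(tgt)-p; n=int(max(np.ceil(np.linalg.norm(d)*1000/step),np.ceil(abs(dh)/.12),1))
    rows=[]
    for i in range(n):
        a=h+dh*i/n; w=d/n*1000
        x=np.array([np.cos(a),np.sin(a)]); y=np.array([np.sin(a),-np.cos(a)])
        rows.append([[round(float(w[:2]@x),1),round(float(w[:2]@y),1),round(float(-w[2]),1)],round(float(-dh/n),3)])
    print('pos',p.round(4),'head',round(np.degrees(h),2),'F',np.array(s['force']).round(1),'open',round(s['opening'],3),'t',s['time_s'],'n',n)
    for i in range(0,n,5): print(rows[i:i+5])
a=sys.argv[1:]
plan([float(v) for v in a[:3]],float(a[3]) if len(a)>3 and a[3]!='-' else None,float(a[4]) if len(a)>4 else 40)
E
python3 plan.py 0.48 -0.2 0.2 3.6
```

```text
pos [ 0.1822 -0.5978  0.1929] head -73.05 F [-0.  -0.2  0.5] open 1.001 t 1.45 n 13
[[[-22.6, -30.8, -0.5], -0.103], [[-19.3, -33.0, -0.5], -0.103], [[-15.8, -34.8, -0.5], -0.103], [[-12.2, -36.2, -0.5], -0.103], [[-8.4, -37.3, -0.5], -0.103]]
[[[-4.5, -38.0, -0.5], -0.103], [[-0.6, -38.2, -0.5], -0.103], [[3.4, -38.1, -0.5], -0.103], [[7.3, -37.5, -0.5], -0.103], [[11.1, -36.6, -0.5], -0.103]]
[[[14.8, -35.3, -0.5], -0.103], [[18.3, -33.6, -0.5], -0.103], [[21.7, -31.5, -0.5], -0.103]]
```

send_rows --motion '[[[-23, -31, 0], -0.1], [[-19, -33, 0], -0.1], [[-16, -35, 0], -0.1], [[-12, -36, 0], -0.1], [[-8, -37, 0], -0.1]]' --gripper 0

```text
time_s: 1.87
position: [0.2956, -0.4503, 0.1918]
tcp_rot: [[0.72, -0.694, -0.0], [-0.694, -0.72, -0.01], [0.007, 0.007, -1.0]]
force: [0.7, 0.1, 0.7]
opening: 0.999
```

send_rows --motion '[[[-5, -38, 0], -0.1], [[0, -38, 0], -0.1], [[3, -38, 0], -0.1], [[7, -38, 0], -0.1], [[11, -37, 0], -0.1]]'

```text
time_s: 2.28
position: [0.4146, -0.2897, 0.1912]
tcp_rot: [[0.97, -0.241, 0.002], [-0.241, -0.97, -0.013], [0.005, 0.012, -1.0]]
force: [0.3, 0.0, -0.4]
opening: 0.999
```

```bash
python3 plan.py 0.5 0.1 0.2 3.6
```

```text
pos [ 0.4146 -0.2897  0.1912] head -13.96 F [ 0.3  0.  -0.4] open 0.999 t 2.2833 n 10
[[[-1.1, -39.9, -0.9], -0.031], [[0.1, -39.9, -0.9], -0.031], [[1.3, -39.9, -0.9], -0.031], [[2.6, -39.8, -0.9], -0.031], [[3.8, -39.7, -0.9], -0.031]]
[[[5.0, -39.6, -0.9], -0.031], [[6.2, -39.4, -0.9], -0.031], [[7.4, -39.2, -0.9], -0.031], [[8.6, -39.0, -0.9], -0.031], [[9.8, -38.7, -0.9], -0.031]]
```

send_rows --motion '[[[-1, -40, -1], -0.03], [[0, -40, -1], -0.03], [[1, -40, -1], -0.03], [[3, -40, -1], -0.03], [[4, -40, -1], -0.03]]'

```text
time_s: 2.7
position: [0.4628, -0.0882, 0.1949]
tcp_rot: [[0.996, -0.084, 0.01], [-0.084, -0.996, -0.017], [0.011, 0.016, -1.0]]
force: [0.6, -0.5, 1.0]
opening: 0.998
```

send_rows --motion '[[[5, -40, -1], -0.03], [[6, -40, -1], -0.03], [[7, -40, -1], -0.03], [[9, -40, -1], -0.03], [[10, -40, -1], -0.03]]'

```text
time_s: 3.12
position: [0.5042, 0.1162, 0.1985]
tcp_rot: [[0.997, 0.073, 0.014], [0.073, -0.997, -0.018], [0.013, 0.019, -1.0]]
force: [0.4, -0.8, -0.2]
opening: 0.999
```

```bash
python3 plan.py 0.542 0.36 0.2 3.6
```

```text
pos [0.5042 0.1162 0.1985] head 4.2 F [ 0.4 -0.8 -0.2] open 0.999 t 3.1167 n 7
[[[7.9, -34.3, -0.2], 0.001], [[7.9, -34.3, -0.2], 0.001], [[7.8, -34.4, -0.2], 0.001], [[7.8, -34.4, -0.2], 0.001], [[7.7, -34.4, -0.2], 0.001]]
[[[7.7, -34.4, -0.2], 0.001], [[7.6, -34.4, -0.2], 0.001]]
```

send_rows --motion '[[[8, -34, 0], 0], [[8, -34, 0], 0], [[8, -34, 0], 0], [[8, -34, 0], 0], [[8, -34, 0], 0]]'

```text
time_s: 3.53
position: [0.5321, 0.3, 0.1971]
tcp_rot: [[0.997, 0.077, 0.018], [0.078, -0.997, -0.018], [0.017, 0.019, -1.0]]
force: [0.6, -0.8, -0.4]
opening: 0.997
```

send_rows --motion '[[[8, -34, 0], 0], [[8, -34, 0], 0], [[0, 0, 0], 0], [[0, 0, 0], 0], [[0, 0, 0], 0]]'

```text
time_s: 3.95
position: [0.5426, 0.3817, 0.1953]
tcp_rot: [[0.996, 0.087, 0.021], [0.087, -0.996, -0.013], [0.02, 0.015, -1.0]]
force: [0.3, 0.4, -0.1]
opening: 0.998
```

```bash
python3 plan.py 0.542 0.357 0.022 3.6; python3 - <<'E'
from h import *
for c in ['wrist','top']:
    d=capture(c); cv2.imwrite(f'pics/{c}1.png',d['image'])
    for t,z in [('mixer',0),('ring_seat',.0605)]:
        for x in place_of(c,t): print(c,t,x['xy'],round(x['p'],2),world(d,x['xy'],z).round(4))
E
```

```text
pos [0.5426 0.3817 0.1953] head 4.99 F [ 0.3  0.4 -0.1] open 0.998 t 3.95 n 5
[[[-0.6, 4.9, 34.7], 0.005], [[-0.5, 4.9, 34.7], 0.005], [[-0.5, 4.9, 34.7], 0.005], [[-0.5, 4.9, 34.7], 0.005], [[-0.5, 4.9, 34.7], 0.005]]
wrist mixer [310.1, 296.1] 0.84 [0.5481 0.2806 0.    ]
wrist ring_seat [309.5, 324.6] 0.63 [0.5475 0.28   0.0605]
top mixer [172.5, 254.7] 0.83 [0.5492 0.2815 0.    ]
top ring_seat [162.2, 254.6] 0.94 [0.5492 0.2831 0.0605]
```

View pics/wrist1.png

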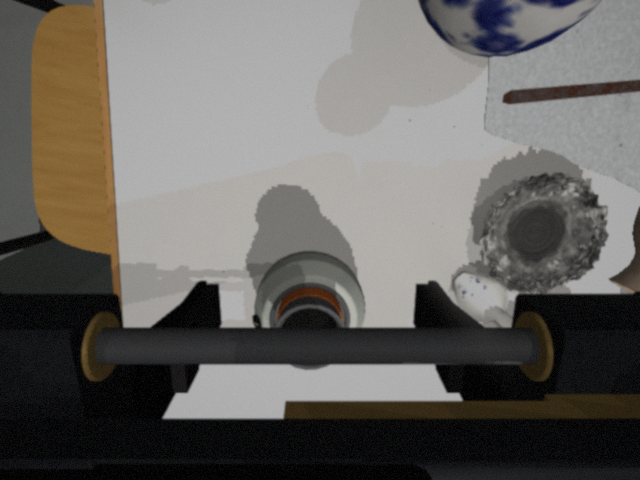

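send_rows --motion '[[[0, 4, 38], 0.005], [[0, 4, 38], 0.005], [[0, 4, 38], 0.005], [[0, 4, 30], 0.005], [[0, 4, 10], 0.005]]'

```text
time_s: 4.67
position: [0.5569, 0.3581, 0.0465]
tcp_rot: [[0.998, 0.054, 0.04], [0.054, -0.999, -0.004], [0.04, 0.007, -0.999]]
force: [-1.1, 0.3, -0.9]
opening: 1.002
```

```bash
python3 plan.py 0.5445 0.330 0.022 3.4 8; python3 - <<'E'
from h import *
d=capture('side'); im=d['image']; cv2.imwrite('pics/s2.png',cv2.resize(im[100:320,200:480],None,fx=2.8,fy=2.7))
E
```

```text
pos [0.5569 0.3581 0.0465] head 3.09 F [-1.1  0.3 -0.9] open 1.002 t 4.6667 n 5
[[[-2.8, 5.5, 4.9], -0.001], [[-2.8, 5.5, 4.9], -0.001], [[-2.8, 5.5, 4.9], -0.001], [[-2.8, 5.5, 4.9], -0.001], [[-2.8, 5.5, 4.9], -0.001]]
```

View pics/s2.png

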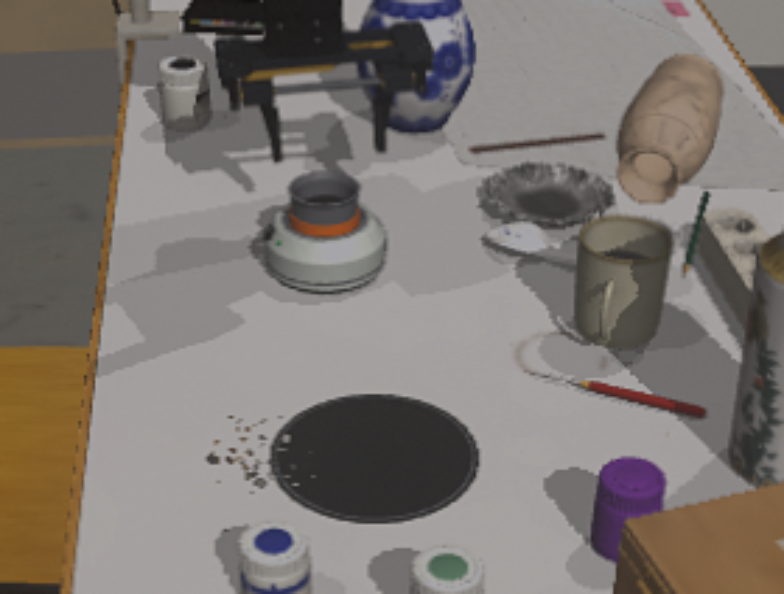

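```bash
python3 - <<'E'
s=open('plan.py').read()
s=s.replace("        x=np.array([np.cos(a)","        Rz=cv2.Rodrigues(np.array([0,0,a-h]))[0]@R; v=Rz.T@w\n        #x=np.array([np.cos(a)").replace("round(float(w[:2]@x),1),round(float(w[:2]@y),1),round(float(-w[2]),1)","*[round(float(q),1) for q in v]")
s=s.replace("'F',","'tilt x,y',R[2,:2].round(3),'F',")
open('plan.py','w').write(s)
E
python3 plan.py 0.543 0.345 0.022 3.4 8
```

```text
pos [0.5563 0.3569 0.0458] head 3.05 tilt x,y [0.037 0.008] F [-0.   0.2 -1.9] open 1.0 t 4.7167 n 4
[[[-3.7, 2.7, 5.8], -0.002], [[-3.7, 2.7, 5.8], -0.002], [[-3.7, 2.7, 5.8], -0.002], [[-3.7, 2.7, 5.8], -0.002]]
```

send_rows --motion '[[[-4, 2.5, 6], 0], [[-4, 2.5, 6], 0], [[-4, 2.5, 6], 0], [[-4, 2.5, 6], 0], [[0, 0, 0], 0]]'

```text
time_s: 5.13
position: [0.5444, 0.3455, 0.0249]
tcp_rot: [[0.998, 0.051, 0.046], [0.051, -0.999, -0.002], [0.045, 0.005, -0.999]]
force: [-1.4, -0.4, -0.5]
opening: 1.002
```

```bash
python3 plan.py 0.5445 0.33 0.022 3.4 8
```

```text
pos [0.5444 0.3455 0.0249] head 2.94 tilt x,y [0.045 0.005] F [-1.4 -0.4 -0.5] open 1.002 t 5.1333 n 2
[[[-0.4, 7.7, 1.5], -0.004], [[-0.5, 7.7, 1.5], -0.004]]
```

send_rows --motion '[[[0, 6, 1], 0], [[0, 6, 1], 0], [[0, 8, 0], 0], [[0, 10, 0], 0], [[0, 10, 0], 0]]'

```text
time_s: 5.55
position: [0.5487, 0.3055, 0.0262]
tcp_rot: [[0.997, 0.055, 0.053], [0.055, -0.998, 0.001], [0.053, 0.002, -0.999]]
force: [-0.3, 0.4, -1.1]
opening: 1.001
```

```bash
python3 plan.py 0.5624 0.0355 0.022 3.4 12; python3 - <<'E'
from h import *
d=capture('side'); im=d['image']; cv2.imwrite('pics/s3.png',cv2.resize(im[100:320,200:480],None,fx=2.8,fy=2.7))
E
```

```text
pos [0.5487 0.3055 0.0262] head 3.16 tilt x,y [0.053 0.002] F [-0.3  0.4 -1.1] open 1.001 t 5.55 n 23
[[[-0.1, 11.8, 0.2], -0.0], [[-0.1, 11.8, 0.2], -0.0], [[-0.1, 11.8, 0.2], -0.0], [[-0.1, 11.8, 0.2], -0.0], [[-0.1, 11.8, 0.2], -0.0]]
[[[-0.1, 11.8, 0.2], -0.0], [[-0.1, 11.8, 0.2], -0.0], [[-0.1, 11.8, 0.2], -0.0], [[-0.1, 11.8, 0.2], -0.0], [[-0.1, 11.8, 0.2], -0.0]]
[[[-0.1, 11.8, 0.2], -0.0], [[-0.1, 11.8, 0.2], -0.0], [[-0.1, 11.8, 0.2], -0.0], [[-0.1, 11.8, 0.2], -0.0], [[-0.1, 11.8, 0.2], -0.0]]
[[[-0.1, 11.8, 0.2], -0.0], [[-0.1, 11.8, 0.2], -0.0], [[-0.1, 11.8, 0.2], -0.0], [[-0.1, 11.8, 0.2], -0.0], [[-0.1, 11.8, 0.2], -0.0]]
[[[-0.1, 11.8, 0.2], -0.0], [[-0.1, 11.8, 0.2], -0.0], [[-0.1, 11.8, 0.2], -0.0]]
```

View pics/s3.png

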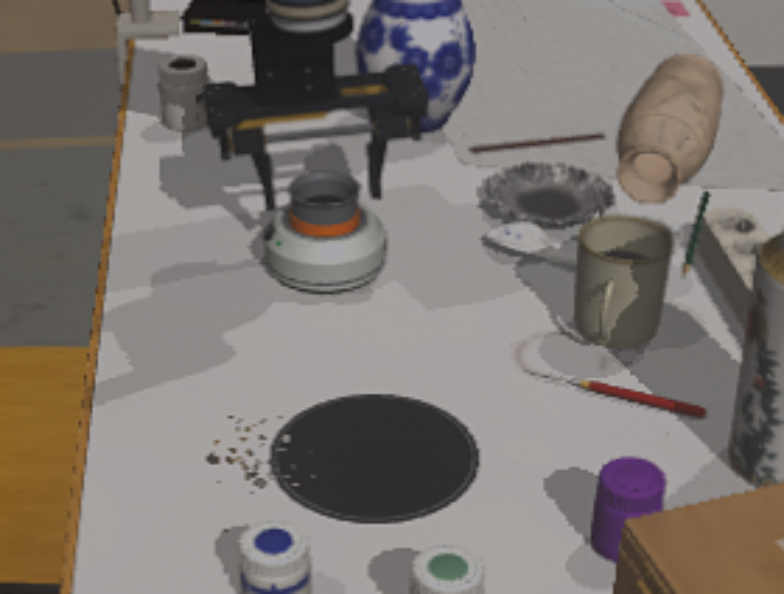

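```bash
python3 - <<'E'
from h import *
for c in ['wrist','top']:
    d=capture(c); cv2.imwrite(f'pics/{c}3.png',d['image'])
    for t,z in [('mixer',0),('ring_seat',.0605)]:
        for x in place_of(c,t): print(c,t,x['xy'],round(x['p'],2),world(d,x['xy'],z).round(4))
    if c=='top': cv2.imwrite('pics/top3.png',cv2.resize(d['image'][150:350,100:340],None,fx=3,fy=3))
E
```

```text
wrist mixer [311.8, 296.8] 0.91 [0.5484 0.2806 0.    ]
wrist ring_seat [314.7, 353.7] 0.55 [0.5474 0.28   0.0605]
top mixer [311.4, 241.7] 0.71 [ 0.5728 -0.0093  0.    ]
top mixer [172.3, 254.9] 0.6 [0.5488 0.2819 0.    ]
top ring_seat [162.7, 255.0] 0.83 [0.5484 0.2821 0.0605]
```

View pics/top3.png

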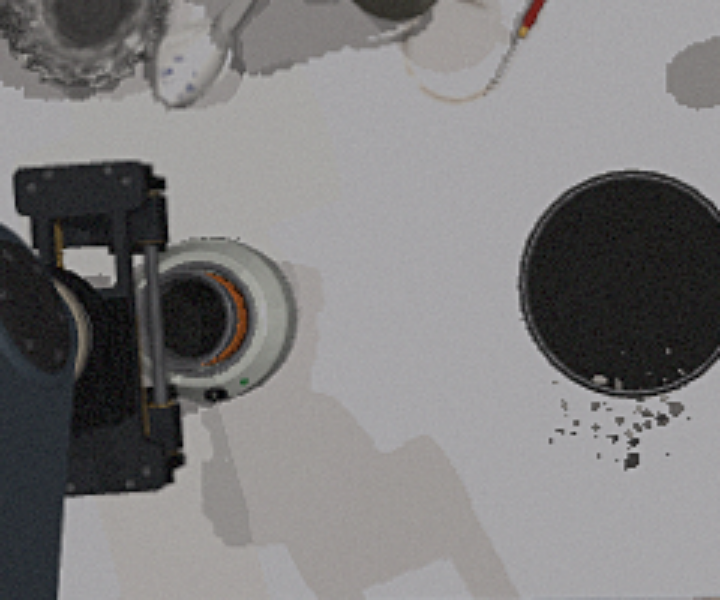

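View pics/wrist3.png

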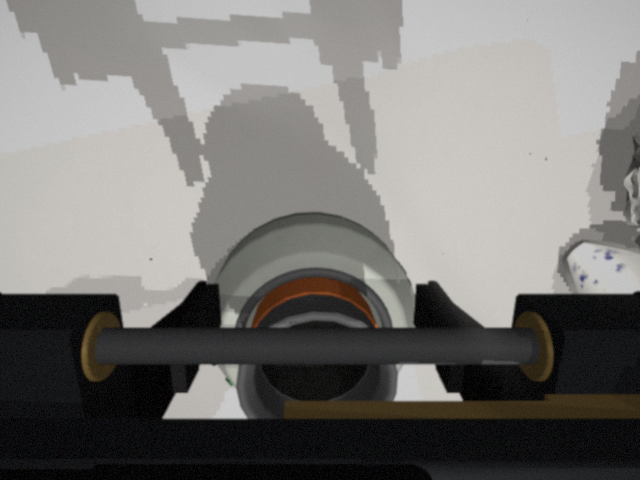

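```bash
python3 - <<'E'
from h import *
d=capture('side')
s=bot.read_state(); p=np.array(s['position']); R=np.array(s['tcp_rot']); print(p,s['force'],s['time_s'])
im=cv2.resize(d['image'][100:240,260:400],None,fx=5,fy=5,interpolation=cv2.INTER_CUBIC)
for sx in(-.0435,-.0585,.0435,.0585):
  for sy in (-.0095,.0095):
    q=pix(d,p+R@[sx,sy,0])[0]; cv2.circle(im,tuple(int(v) for v in (q-[260,100]+.5)*5),3,(0,0,255),-1)
a=np.linspace(0,6.28,80)
for z in(0,.034):
    q=pix(d,np.c_[.548+.055*np.cos(a),.281+.055*np.sin(a),0*a+z]); cv2.polylines(im,[np.int32((q-[260,100]+.5)*5)],True,(0,255,0),1)
cv2.imwrite('pics/s4.png',im)
E
```

```text
[0.54839016 0.30677811 0.02582621] [ 0.91577635 -0.06744628  0.0371304 ] 5.95
```

View pics/s4.png

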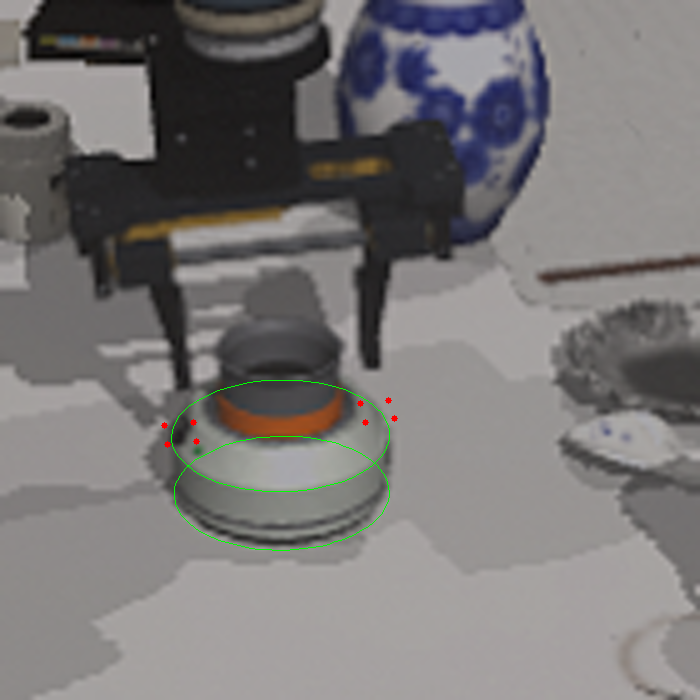

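```bash
python3 - <<'E'
from h import *
d=capture('wrist'); s=bot.read_state(); p=np.array(s['position']); R=np.array(s['tcp_rot'])
Rc=cv2.Rodrigues(np.array(d['rvec']))[0]; C=-Rc.T@np.array(d['tvec']); print('cam in tool',R.T@(C-p),'axis',R.T@Rc[2], 'tip pred')
D=capture('side')
for dz in(0,-.01,-.015,-.02):
  for sx in (-.0435,.0435): print(dz,sx,[(pix(d,p+R@[sx,sy,dz])[0].round(),pix(D,p+R@[sx,sy,dz])[0].round()) for sy in(-.0095,.0095)])
cv2.imwrite('pics/w5.png',d['image'][230:430,100:500])
E
```

```text
cam in tool [ 0.00051198 -0.07483866 -0.1917846 ] axis [-7.91145737e-04  2.76493312e-01  9.61015516e-01] tip pred
0 -0.0435 [(array([231., 260.]), array([298., 184.])), (array([234., 294.]), array([299., 188.]))]
0 0.0435 [(array([401., 260.]), array([332., 180.])), (array([399., 294.]), array([333., 184.]))]
-0.01 -0.0435 [(array([227., 266.]), array([298., 181.])), (array([229., 302.]), array([298., 184.]))]
-0.01 0.0435 [(array([405., 267.]), array([331., 177.])), (array([403., 302.]), array([332., 181.]))]
-0.015 -0.0435 [(array([225., 270.]), array([298., 179.])), (array([227., 307.]), array([298., 183.]))]
-0.015 0.0435 [(array([408., 270.]), array([331., 175.])), (array([405., 307.]), array([332., 179.]))]
-0.02 -0.0435 [(array([222., 274.]), array([297., 177.])), (array([225., 311.]), array([298., 181.]))]
-0.02 0.0435 [(array([410., 274.]), array([331., 173.])), (array([407., 311.]), array([332., 177.]))]
```

View pics/w5.png

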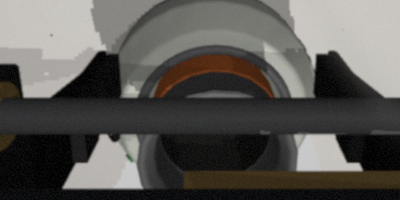

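The fingertips sit about 25 mm higher when open, because they swing on an arc, so they passed over the shoulder without contact. I'll back off and push with the jaws half closed.

send_rows --motion '[[[0, -12, 0], 0], [[0, -12, 0], 0], [[0, -12, 0], 0], [[0, -12, 0], 0], [[0, -8, 0], 0]]' --gripper 0.5

```text
time_s: 6.47
position: [0.5447, 0.3683, 0.0255]
tcp_rot: [[0.997, 0.055, 0.052], [0.055, -0.999, 0.001], [0.052, 0.002, -0.999]]
force: [0.7, 0.0, -0.4]
opening: 0.708
```

```bash
python3 plan.py 0.543 0.36 0.022 3.4 8; python3 - <<'E'
from h import *
d=capture('side'); D=capture('wrist')
s=bot.read_state(); p=np.array(s['position']); R=np.array(s['tcp_rot']); print(p,s['opening'],s['time_s'])
im=cv2.resize(d['image'][100:240,260:400],None,fx=5,fy=5,interpolation=cv2.INTER_CUBIC)
w=D['image'].copy()
for sx in(-.022,-.037,.022,.037):
  for sy in (-.0095,.0095):
    P=p+R@[sx,sy,0]
    q=pix(d,P)[0]; cv2.circle(im,tuple(int(v) for v in (q-[260,100]+.5)*5),3,(0,0,255),-1)
    q=pix(D,P)[0]; cv2.circle(w,tuple(int(v) for v in q),2,(0,0,255),-1)
cv2.imwrite('pics/s6.png',im[:450]); cv2.imwrite('pics/w6.png',w[200:440])
E
```

```text
pos [0.5447 0.3683 0.0255] head 3.13 tilt x,y [0.052 0.002] F [ 0.7  0.  -0.4] open 0.708 t 6.4667 n 2
[[[-1.1, 4.1, 1.7], -0.002], [[-1.2, 4.1, 1.7], -0.002]]
[0.54462383 0.36839465 0.02548002] 0.6178211909284613 6.5667
```

View pics/s6.png

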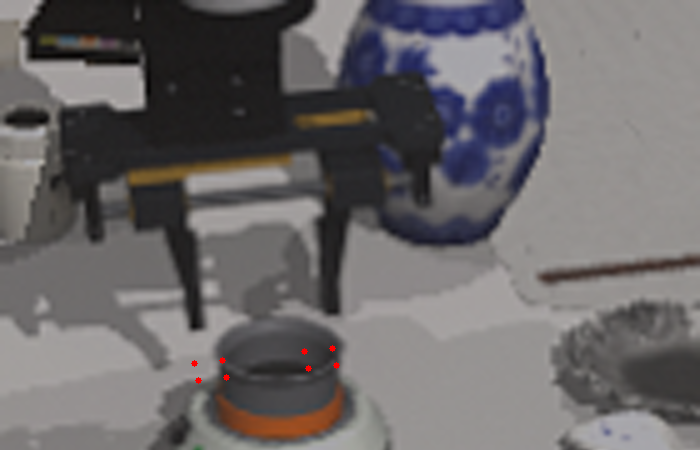

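View pics/w6.png

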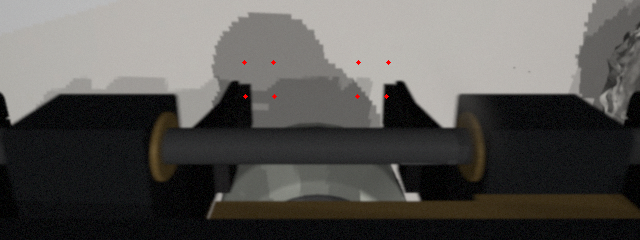

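```bash
python3 - <<'E'
from h import *
d=capture('side'); D=capture('wrist')
im=cv2.resize(d['image'][125:195,275:355],None,fx=8,fy=8,interpolation=cv2.INTER_NEAREST)
w=cv2.resize(D['image'][230:430,180:460],None,fx=2.8,fy=2.8,interpolation=cv2.INTER_NEAREST)
f=lambda a:np.uint8(255*(a/255.)**.6)
cv2.imwrite('pics/s7.png',f(im)); cv2.imwrite('pics/w7.png',f(w))
E
```

```text
(no output)
```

View pics/s7.png

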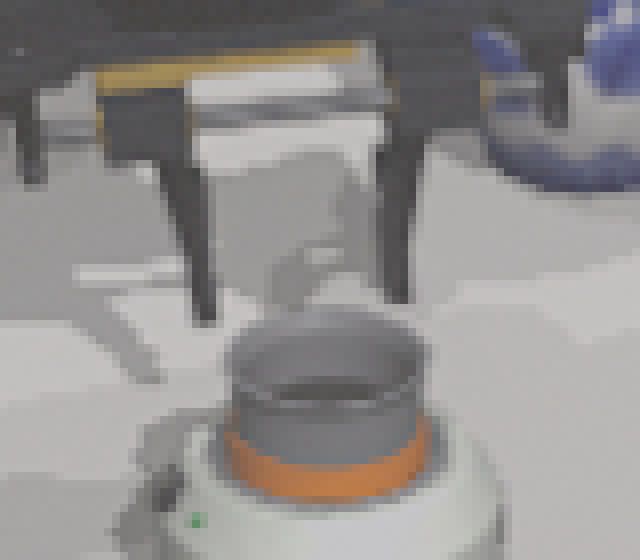

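View pics/w7.png

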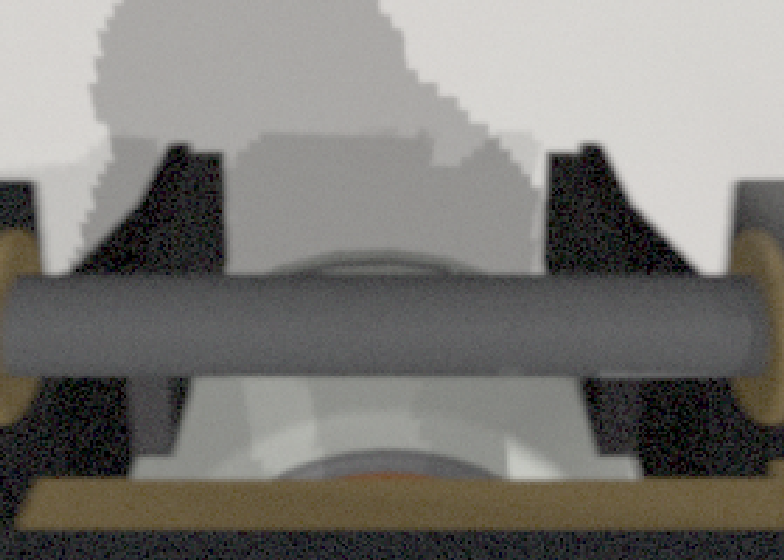

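send_rows --motion '[[[0, 0, 4], 0], [[0, 0, 4], 0], [[0, 0, 4], 0], [[0, 0, 2], 0], [[0, 0, 0], 0]]'

```text
time_s: 7.08
position: [0.545, 0.3636, 0.0094]
tcp_rot: [[0.997, 0.052, 0.049], [0.052, -0.999, -0.002], [0.049, 0.004, -0.999]]
force: [-0.1, -0.5, 0.2]
opening: 0.5
```

```bash
cat > look.py <<'E'
from h import *
import sys
d=capture('side'); s=bot.read_state(); p=np.array(s['position']); R=np.array(s['tcp_rot'])
print(p.round(4),np.array(s['force']).round(2),round(s['opening'],3),s['time_s'],'tilt',R[2,:2].round(3))
q=np.array(pix(d,p)[0]).astype(int); x0=max(q[0]-70,0);y0=max(q[1]-70,0)
im=cv2.resize(d['image'][y0:y0+110,x0:x0+140],None,fx=5.5,fy=5.5,interpolation=cv2.INTER_CUBIC)
cv2.circle(im,tuple(int(v) for v in (pix(d,p)[0]-[x0,y0]+.5)*5.5),3,(0,0,255),-1)
cv2.imwrite(sys.argv[1],im)
E
python3 look.py pics/l1.png
```

```text
[0.545  0.3636 0.0095] [-0.1  -0.63  0.28] 0.504 7.1333 tilt [0.049 0.004]
```

View pics/l1.png

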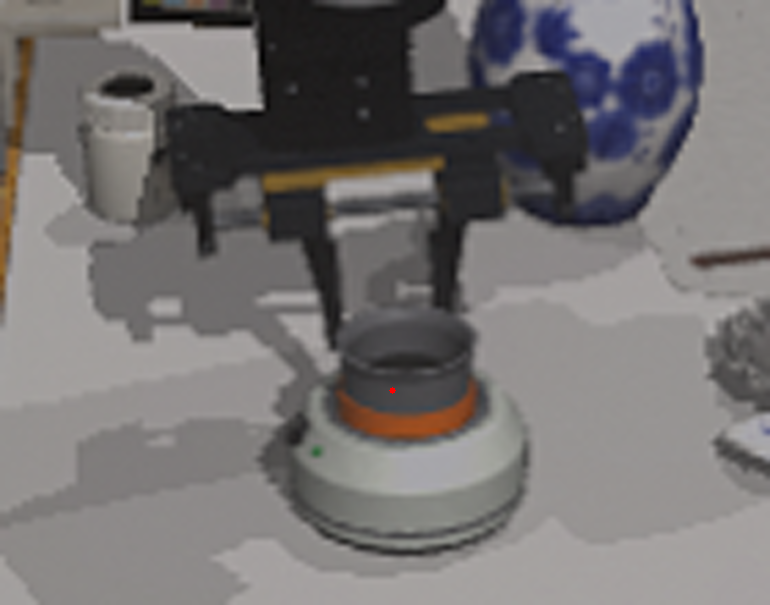

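send_rows --motion '[[[0, -1, 3], 0], [[0, -1, 3], 0], [[0, -1, 2], 0], [[0, 0, 1], 0], [[0, 0, 0], 0]]'

```text
time_s: 7.55
position: [0.5457, 0.3664, -0.0004]
tcp_rot: [[0.997, 0.051, 0.049], [0.051, -0.999, -0.002], [0.049, 0.004, -0.999]]
force: [-0.7, 0.3, 0.5]
opening: 0.497
```

```bash
python3 look.py pics/l2.png
```

```text
[ 5.457e-01  3.664e-01 -3.000e-04] [-0.58  0.64  0.4 ] 0.498 7.6 tilt [0.049 0.004]
```

View pics/l2.png

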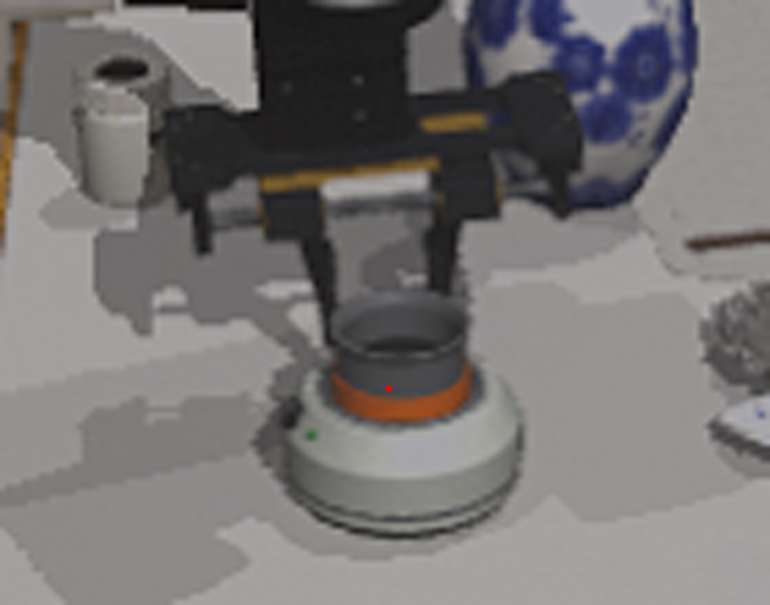

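```bash
python3 - <<'E'
from h import *
d=capture('side'); s=bot.read_state(); p=np.array(s['position']); R=np.array(s['tcp_rot'])
x0,y0=230,90
im=cv2.resize(d['image'][y0:y0+110,x0:x0+150],None,fx=5.3,fy=5.3,interpolation=cv2.INTER_CUBIC)
f=lambda P:np.int32((pix(d,P)-[x0,y0]+.5)*5.3)
for z,col in((-.07,(0,0,255)),(-.096,(0,255,0))):
    P=[p+R@[a,b,z] for a,b in((-.095,-.0375),(.095,-.0375),(.095,.0375),(-.095,.0375))]
    cv2.polylines(im,[f(P)],True,col,1)
for g in (-.022,.022):
  for b in(-.0095,.0095): cv2.polylines(im,[f([p+R@[g,b,-.026],p+R@[g,b,-.07]])],False,(0,255,255),1)
cv2.imwrite('pics/l3.png',im)
E
```

```text
(no output)
```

View pics/l3.png

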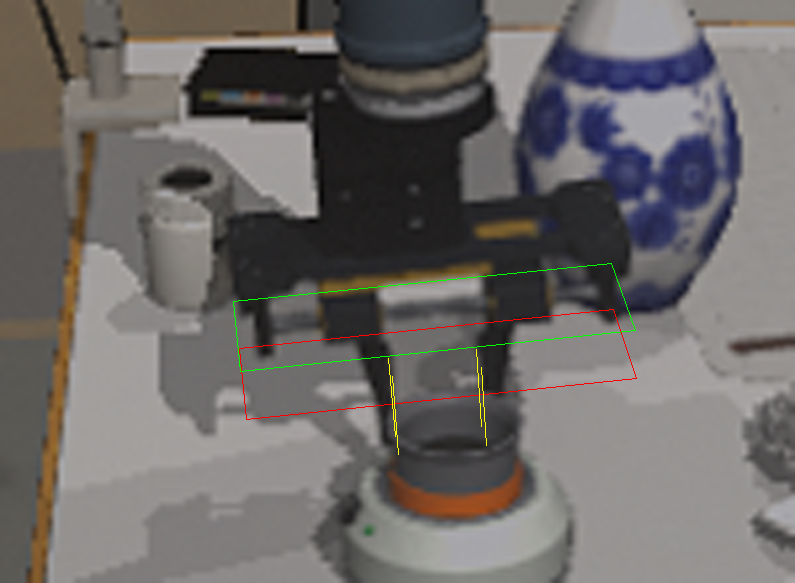

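The body overlay fits with the whole gripper about 26 mm higher than reported, so the fingertips are really near z≈0.026 m. I'll push at this height and watch the contact.

send_rows --motion '[[[0, 10, 0.5], 0], [[0, 10, 0.5], 0], [[0, 10, 0.5], 0], [[0, 10, 0.5], 0], [[0, 10, 0.5], 0]]'

```text
time_s: 8.07
position: [0.5494, 0.3185, -0.0009]
tcp_rot: [[0.997, 0.049, 0.054], [0.049, -0.999, 0.008], [0.054, -0.005, -0.999]]
force: [0.4, 5.1, 1.2]
opening: 0.502
```

```bash
python3 look.py pics/l4.png
```

```text
[ 0.5493  0.316  -0.0011] [0.54 0.99 0.02] 0.497 8.1167 tilt [ 0.053 -0.003]
```

View pics/l4.png

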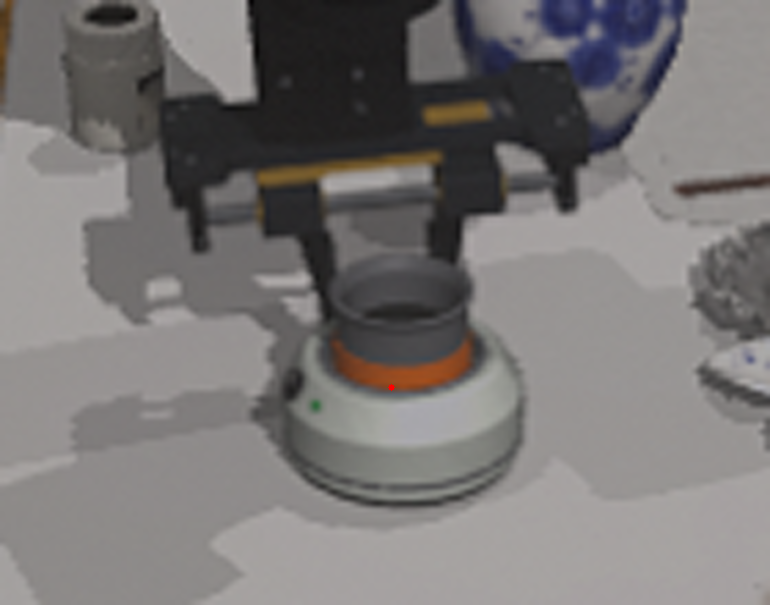

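send_rows --motion '[[[0, 12, 0], 0], [[0, 12, 0], 0], [[0, 12, 0], 0], [[0, 12, 0], 0], [[0, 12, 0], 0]]'

```text
time_s: 8.53
position: [0.553, 0.255, -0.0009]
tcp_rot: [[0.997, 0.046, 0.056], [0.046, -0.999, 0.012], [0.057, -0.009, -0.998]]
force: [-0.9, 4.0, 0.3]
opening: 0.502
```

send_rows --motion '[[[0, 12, 0], 0], [[0, 12, 0], 0], [[0, 12, 0], 0], [[0, 12, 0], 0], [[0, 12, 0], 0]]'

```text
time_s: 8.95
position: [0.5554, 0.1896, -0.0009]
tcp_rot: [[0.997, 0.044, 0.056], [0.044, -0.999, 0.014], [0.057, -0.011, -0.998]]
force: [0.2, 4.3, -0.2]
opening: 0.498
```

```bash
cat > mx.py <<'E'
from h import *
for c in ['wrist','top','side']:
    d=capture(c)
    for t,z in [('mixer',0),('ring_seat',.0605)]:
        for x in place_of(c,t)[:2]: print(c,t,x['xy'],round(x['p'],2),world(d,x['xy'],z).round(4))
E
python3 mx.py; python3 look.py pics/l5.png
```

```text
wrist mixer [317.6, 382.2] 0.78 [0.5587 0.1276 0.    ]
top mixer [246.6, 250.4] 0.65 [0.5563 0.1265 0.    ]
top ring_seat [241.4, 250.6] 0.85 [0.5551 0.1283 0.0605]
side mixer [322.6, 232.1] 0.75 [0.5551 0.1289 0.    ]
side ring_seat [324.9, 210.5] 0.58 [0.5607 0.128  0.0605]
[ 0.5555  0.1911 -0.001 ] [-0.08  0.47 -0.13] 0.505 9.45 tilt [ 0.057 -0.011]
```

View pics/l5.png

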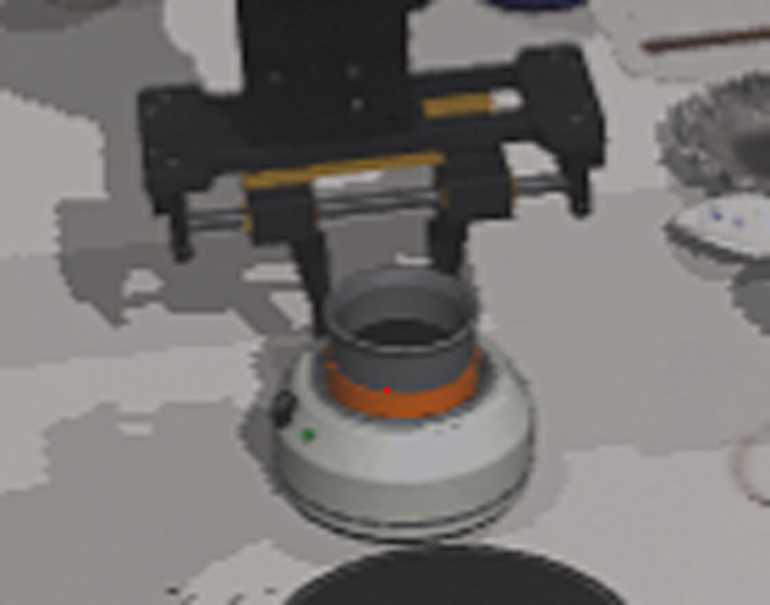

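send_rows --motion '[[[0.3, 12, 0], 0], [[0.3, 12, 0], 0], [[0.3, 12, 0], 0], [[0.3, 12, 0], 0], [[0.3, 12, 0], 0]]'

```text
time_s: 9.87
position: [0.5591, 0.138, -0.001]
tcp_rot: [[0.997, 0.049, 0.058], [0.047, -0.999, 0.023], [0.059, -0.02, -0.998]]
force: [-0.0, 5.9, 1.9]
opening: 0.499
```

send_rows --motion '[[[0.5, 12, 0], 0], [[0.5, 12, 0], 0], [[0.3, 10, 0], 0], [[0, 8, 0], 0], [[0, 6, 0], 0]]'

```text
time_s: 10.28
position: [0.5617, 0.0935, -0.0009]
tcp_rot: [[0.997, 0.046, 0.058], [0.044, -0.999, 0.032], [0.059, -0.03, -0.998]]
force: [-0.0, 6.3, 1.3]
opening: 0.502
```

```bash
python3 mx.py; python3 look.py pics/l6.png
```

```text
wrist mixer [318.6, 380.2] 0.69 [0.5656 0.0335 0.    ]
top mixer [291.0, 245.1] 0.91 [0.5662 0.0335 0.    ]
top mixer [289.2, 247.5] 0.74 [0.5612 0.0374 0.    ]
top ring_seat [288.9, 244.7] 0.76 [0.5655 0.0355 0.0605]
side mixer [330.9, 258.2] 0.94 [0.5666 0.0294 0.    ]
side ring_seat [332.0, 231.6] 0.68 [0.5701 0.0446 0.0605]
[ 0.5619  0.093  -0.0011] [ 0.26 -0.3  -0.07] 0.499 10.7833 tilt [ 0.059 -0.028]
```

View pics/l6.png

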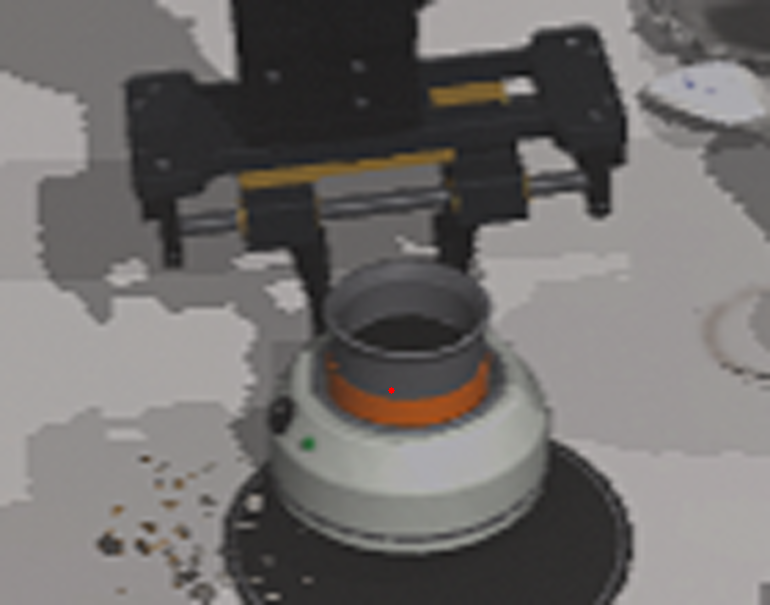

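send_rows --motion '[[[-0.4, 11, 0], 0], [[-0.4, 11, 0], 0], [[-0.4, 10, 0], 0], [[-0.4, 8, 0], 0], [[0, 5, 0], 0]]'

```text
time_s: 11.2
position: [0.5618, 0.0553, -0.0012]
tcp_rot: [[0.997, 0.046, 0.058], [0.044, -0.998, 0.041], [0.059, -0.038, -0.997]]
force: [-0.2, 6.4, 1.6]
opening: 0.502
```

```bash
python3 mx.py; python3 look.py pics/l7.png
```

```text
wrist mixer [315.8, 380.7] 0.61 [ 0.564  -0.0044  0.    ]
top mixer [307.8, 246.6] 0.95 [ 0.5626 -0.0016  0.    ]
side mixer [330.2, 267.3] 0.95 [ 0.5627 -0.0019  0.    ]
side mixer [330.8, 244.7] 0.49 [0.5703 0.0785 0.    ]
side ring_seat [330.7, 245.1] 0.67 [ 0.5635 -0.0033  0.0605]
[ 0.5619  0.0547 -0.0015] [-0.33  1.81  1.64] 0.499 11.7 tilt [ 0.059 -0.037]
```

View pics/l7.png

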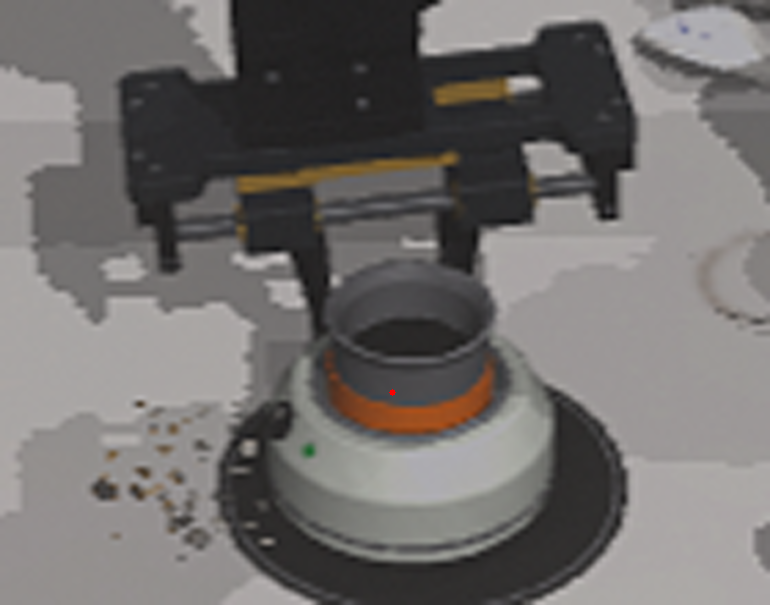

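send_rows --motion '[[[0, -10, 0], 0], [[0, -12, 0], 0], [[0, -12, -5], 0], [[0, -5, -30], 0], [[0, 0, -38], 0]]'

```text
time_s: 12.12
position: [0.551, 0.0923, 0.0666]
tcp_rot: [[0.998, 0.046, 0.043], [0.044, -0.998, 0.037], [0.044, -0.036, -0.998]]
force: [1.5, -0.9, -0.2]
opening: 0.503
```

send_rows --motion '[[[0, 0, -40], 0], [[0, 0, -40], 0], [[0, 0, -30], 0], [[0, 0, 0], 0], [[0, 0, 0], 0]]' --gripper 0

```text
time_s: 12.53
position: [0.5486, 0.0901, 0.1872]
tcp_rot: [[0.997, 0.049, 0.054], [0.047, -0.998, 0.034], [0.055, -0.031, -0.998]]
force: [-0.5, -0.4, 0.2]
opening: 0.79
```

```bash
python3 mx.py; python3 plan.py 0.4 -0.1 0.19 3
```

```text
wrist mixer [319.0, 303.5] 0.85 [ 0.5657 -0.0046  0.    ]
wrist ring_seat [317.5, 332.2] 0.89 [ 0.5609 -0.0062  0.0605]
top mixer [310.8, 247.1] 0.91 [ 0.5615 -0.0079  0.    ]
top ring_seat [308.3, 246.3] 0.93 [ 0.5618 -0.0024  0.0605]
side mixer [330.3, 268.6] 0.84 [ 0.5625 -0.0063  0.    ]
side ring_seat [332.1, 245.3] 0.78 [ 0.5664 -0.0043  0.0605]
pos [0.5475 0.0899 0.1845] head 2.69 tilt x,y [ 0.049 -0.032] F [0.3 0.9 0.4] open 0.995 t 12.9833 n 7
[[[-22.3, 26.0, -2.7], -0.001], [[-22.3, 26.0, -2.7], -0.001], [[-22.3, 26.0, -2.7], -0.001], [[-22.3, 26.0, -2.7], -0.001], [[-22.3, 26.0, -2.7], -0.001]]
[[[-22.4, 25.9, -2.7], -0.001], [[-22.4, 25.9, -2.7], -0.001]]
```

```bash
python3 plan.py 0.59 -0.2 0.17 -62 30
```

```text
pos [0.5475 0.0899 0.1845] head 2.69 tilt x,y [ 0.049 -0.032] F [0.3 0.9 0.4] open 0.995 t 12.9833 n 10
[[[2.8, 29.2, 0.7], 0.113], [[6.1, 28.7, 0.8], 0.113], [[9.3, 27.8, 1.0], 0.113], [[12.3, 26.6, 1.2], 0.113], [[15.2, 25.0, 1.4], 0.113]]
[[[17.9, 23.2, 1.6], 0.113], [[20.4, 21.0, 1.8], 0.113], [[22.6, 18.5, 2.0], 0.113], [[24.6, 15.9, 2.2], 0.113], [[26.2, 13.0, 2.3], 0.113]]
```

send_rows --motion '[[[3, 29, 1], 0.113], [[6, 29, 1], 0.113], [[9, 28, 1], 0.113], [[12, 27, 1], 0.113], [[15, 25, 1], 0.113]]'

```text
time_s: 13.4
position: [0.5656, -0.0537, 0.172]
tcp_rot: [[0.862, -0.506, 0.042], [-0.507, -0.861, 0.039], [0.017, -0.055, -0.998]]
force: [-0.1, 0.1, -0.1]
opening: 0.998
```

send_rows --motion '[[[18, 23, 1.5], 0.113], [[20, 21, 1.5], 0.113], [[23, 19, 2], 0.113], [[25, 16, 2], 0.113], [[26, 13, 2], 0.113]]'

```text
time_s: 13.82
position: [0.5819, -0.2063, 0.1545]
tcp_rot: [[0.43, -0.902, 0.038], [-0.903, -0.429, 0.041], [-0.02, -0.052, -0.998]]
force: [1.0, 0.2, 0.1]
opening: 0.997
```

```bash
python3 plan.py 0.597 -0.207 0.17 -62 30; python3 - <<'E'
from h import *
d=capture('wrist'); cv2.imwrite('pics/w8.png',d['image'])
for x in place_of('wrist','pot_celadon'): print(x['xy'],round(x['p'],2),world(d,x['xy'],0).round(4))
E
```

```text
pos [ 0.5819 -0.2063  0.1545] head -64.52 tilt x,y [-0.02  -0.052] F [1.  0.2 0.1] open 0.997 t 13.8167 n 1
[[[6.8, -14.1, -15.0], -0.044]]
[404.3, 290.4] 0.92 [ 0.5593 -0.3049  0.    ]
[309.3, 10.0] 0.79 [ 0.7355 -0.1237  0.    ]
[327.5, 206.0] 0.57 [ 0.5995 -0.2058  0.    ]
```

View pics/w8.png

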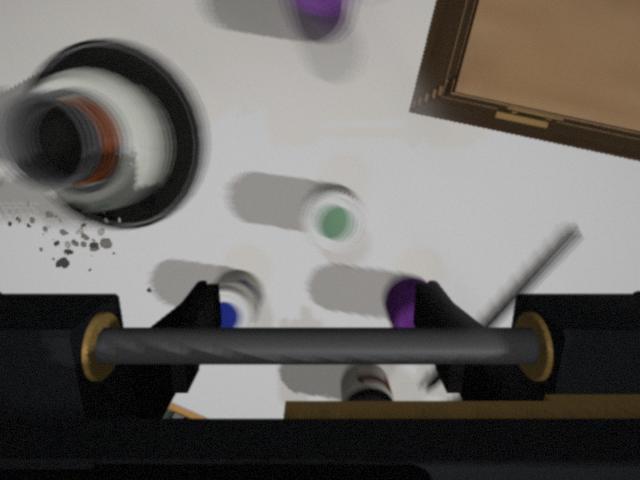

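```bash
python3 plan.py 0.599 -0.205 0.06 -62 20
```

```text
pos [ 0.5827 -0.2101  0.1541] head -64.54 tilt x,y [-0.017 -0.052] F [-0.2  1.4 -0.1] open 1.0 t 13.9167 n 5
[[[0.8, -2.4, 19.0], -0.009], [[0.8, -2.4, 19.0], -0.009], [[0.9, -2.4, 19.0], -0.009], [[0.9, -2.4, 19.0], -0.009], [[0.9, -2.4, 19.0], -0.009]]
```

send_rows --motion '[[[1, -2.5, 19], 0], [[1, -2.5, 19], 0], [[1, -2.5, 19], 0], [[1, -2.5, 19], 0], [[1, -2.5, 10], 0]]'

```text
time_s: 14.33
position: [0.6008, -0.2069, 0.0668]
tcp_rot: [[0.431, -0.902, 0.042], [-0.902, -0.429, 0.038], [-0.016, -0.055, -0.998]]
force: [0.0, -0.3, -1.0]
opening: 0.999
```

```bash
python3 plan.py 0.599 -0.205 0.004 -64.5 12; python3 - <<'E'
from h import *
d=capture('side'); s=bot.read_state(); p=np.array(s['position']); R=np.array(s['tcp_rot'])
x0,y0=290,240
im=cv2.resize(d['image'][y0:y0+120,x0:x0+140],None,fx=5,fy=5,interpolation=cv2.INTER_CUBIC)
f=lambda P:np.int32((pix(d,P)-[x0,y0]+.5)*5)
for g in (-.0435,.0435):
  for b in(-.0095,.0095): cv2.polylines(im,[f([p+R@[g,b,-.026],p+R@[g,b,-.07]])],False,(0,255,255),1)
cv2.imwrite('pics/l9.png',im)
d=capture('wrist'); cv2.imwrite('pics/w9.png',d['image'])
for x in place_of('wrist','pot_celadon'): print(x['xy'],round(x['p'],2),world(d,x['xy'],0).round(4))
E
```

```text
pos [ 0.6008 -0.2069  0.0668] head -64.49 tilt x,y [-0.016 -0.055] F [ 0.  -0.3 -1. ] open 0.999 t 14.3333 n 6
[[[-0.2, 0.7, 10.4], 0.0], [[-0.2, 0.7, 10.4], 0.0], [[-0.2, 0.7, 10.4], 0.0], [[-0.2, 0.7, 10.4], 0.0], [[-0.2, 0.7, 10.4], 0.0]]
[[[-0.2, 0.7, 10.4], 0.0]]
[415.6, 358.7] 0.96 [ 0.557  -0.3062  0.    ]
[316.3, 251.0] 0.93 [ 0.5984 -0.2066  0.    ]
[22.6, 168.2] 0.57 [ 0.5649 -0.0076  0.    ]
```

View pics/l9.png

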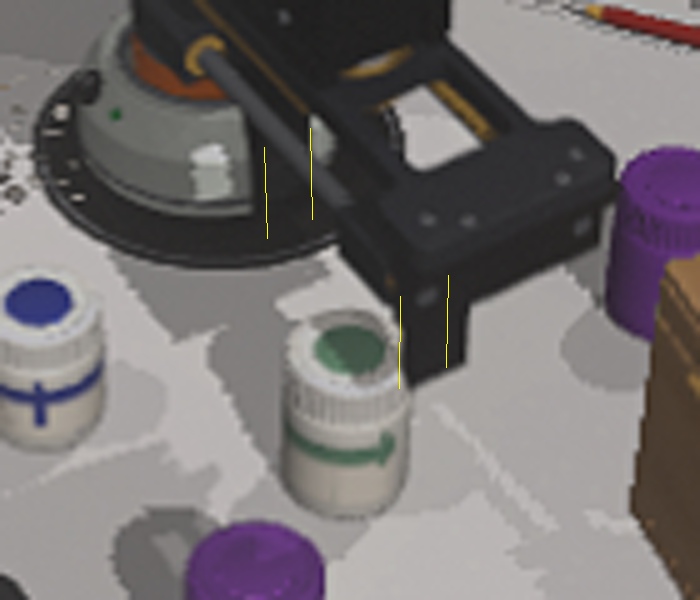

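View pics/w9.png

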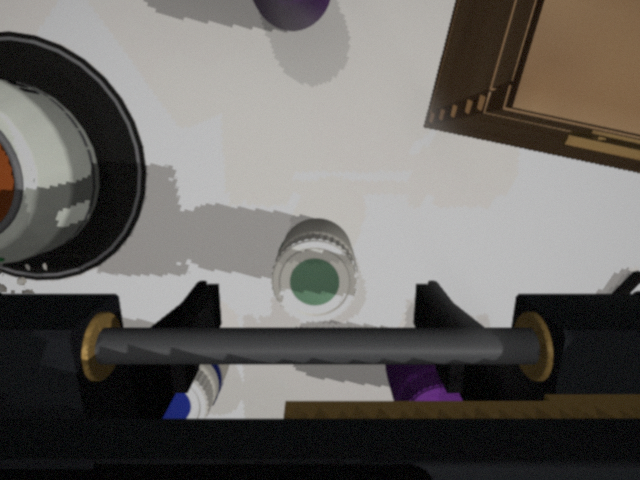

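send_rows --motion '[[[-0.3, 0.8, 13], 0], [[-0.3, 0.8, 13], 0], [[-0.3, 0.8, 13], 0], [[-0.3, 0.8, 13], 0], [[-0.3, 0.8, 8], 0]]'

```text
time_s: 14.9
position: [0.6068, -0.208, 0.016]
tcp_rot: [[0.434, -0.899, 0.059], [-0.901, -0.433, 0.028], [0.0, -0.066, -0.998]]
force: [-0.2, 0.1, 0.4]
opening: 0.998
```

```bash
python3 plan.py 0.599 -0.205 0.004 -64.5 12; python3 - <<'E'
from h import *
d=capture('side')
x0,y0=290,240
cv2.imwrite('pics/l10.png',cv2.resize(d['image'][y0:y0+120,x0:x0+140],None,fx=5,fy=5,interpolation=cv2.INTER_CUBIC))
d=capture('wrist'); cv2.imwrite('pics/w10.png',d['image'])
E
```

```text
pos [ 0.6068 -0.208   0.016 ] head -64.28 tilt x,y [ 0.    -0.066] F [-0.2  0.1  0.4] open 0.998 t 14.9 n 2
[[[-3.0, 3.3, 5.8], 0.002], [[-3.0, 3.3, 5.8], 0.002]]
```

View pics/l10.png

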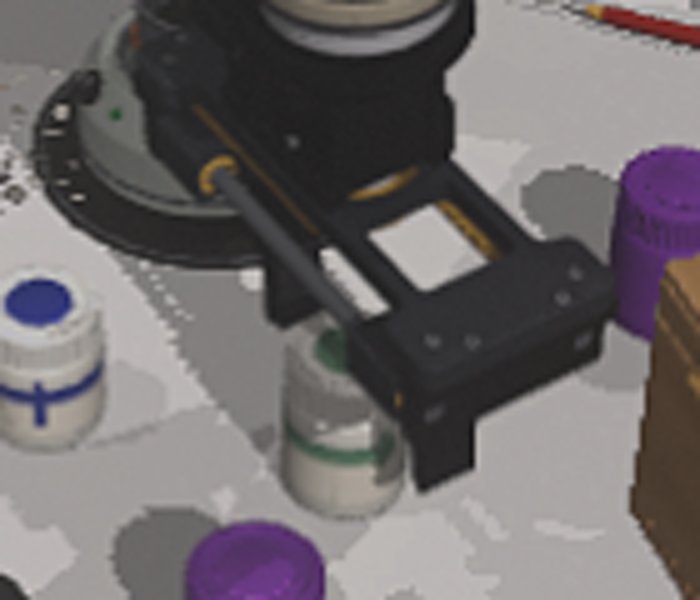

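View pics/w10.png

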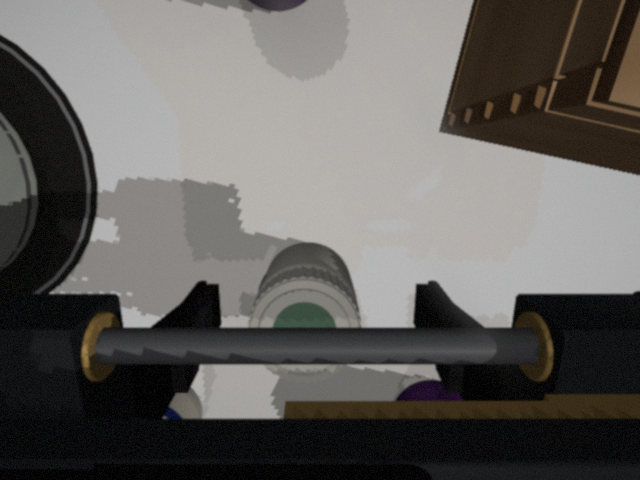

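```bash
python3 - <<'E'
from h import *
d=capture('side'); s=bot.read_state(); p=np.array(s['position']); R=np.array(s['tcp_rot'])
for dz in(0,-.015,-.026,-.03):
    print(dz,[((pix(d,p+R@[.0585,b,dz])[0]-[290,240]+.5)*5).round() for b in(-.0095,.0095)], (p+R@[.0585,0,dz])[2].round(3),(p+R@[0,0,dz-.019]).round(4))
E
```

```text
0 [array([478., 543.]), array([434., 566.])] 0.016 [ 0.6055 -0.2085  0.035 ]
-0.015 [array([479., 516.]), array([434., 538.])] 0.031 [ 0.6046 -0.2089  0.05  ]
-0.026 [array([479., 495.]), array([434., 518.])] 0.042 [ 0.604  -0.2092  0.061 ]
-0.03 [array([479., 487.]), array([434., 510.])] 0.046 [ 0.6037 -0.2094  0.065 ]
```

send_rows --motion '[[[-2, 2.5, 5], 0], [[-2, 2.5, 5], 0], [[-1, 2, 4], 0], [[0, 0.5, 2], 0], [[0, 0, 0], 0]]'

```text
time_s: 15.47
position: [0.6001, -0.2074, 0.0021]
tcp_rot: [[0.434, -0.899, 0.064], [-0.901, -0.433, 0.025], [0.005, -0.069, -0.998]]
force: [-0.3, 0.1, 0.2]
opening: 1.002
```

```bash
python3 plan.py 0.599 -0.205 0.001 -64.5 12; python3 - <<'E'
from h import *
d=capture('side'); s=bot.read_state(); p=np.array(s['position']); R=np.array(s['tcp_rot'])
print((p+R@[0,0,-.048]).round(4))
x0,y0=290,240
cv2.imwrite('pics/l11.png',cv2.resize(d['image'][y0:y0+120,x0:x0+140],None,fx=5,fy=5,interpolation=cv2.INTER_CUBIC))
d=capture('wrist'); cv2.imwrite('pics/w11.png',d['image'][200:])
d=capture('top'); cv2.imwrite('pics/t11.png',cv2.resize(d['image'][150:330,320:520],None,fx=3.5,fy=3.5))
E
```

```text
pos [ 0.6001 -0.2074  0.0021] head -64.28 tilt x,y [ 0.005 -0.069] F [-0.3  0.1  0.2] open 1.002 t 15.4667 n 1
[[[-2.6, 0.0, 1.0], 0.004]]
[ 0.597  -0.2086  0.05  ]
```

View pics/l11.png

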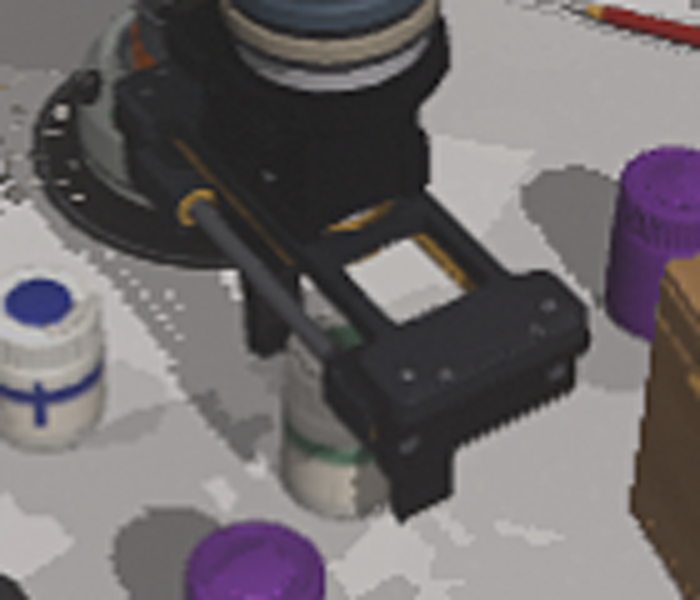

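View pics/w11.png

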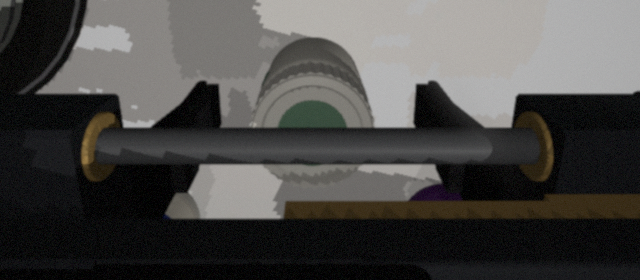

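send_rows --motion '[[[-1, -1, -2], 0], [[-1, -1, -2], 0], [[0, 0, 0], 0], [[0, 0, 0], 0], [[0, 0, 0], 0]]'

```text
time_s: 16.03
position: [0.6023, -0.2051, 0.0078]
tcp_rot: [[0.434, -0.898, 0.067], [-0.901, -0.433, 0.024], [0.007, -0.07, -0.997]]
force: [0.1, -0.2, 0.1]
opening: 1.004
```

send_rows --motion '[[[0, 0, 0], 0], [[0, 0, 0], 0], [[0, 0, 0], 0], [[0, 0, 0], 0], [[0, 0, 0], 0]]' --gripper 1

```text
time_s: 16.45
position: [0.6024, -0.2051, 0.0079]
tcp_rot: [[0.434, -0.898, 0.067], [-0.901, -0.434, 0.024], [0.007, -0.071, -0.997]]
force: [-0.9, 0.3, -0.1]
opening: 0.708
```

send_rows --motion '[[[0, 0, 0], 0], [[0, 0, 0], 0], [[0, 0, 0], 0], [[0, 0, 0], 0], [[0, 0, 0], 0]]'

```text
time_s: 16.87
position: [0.6022, -0.205, 0.0078]
tcp_rot: [[0.434, -0.898, 0.066], [-0.901, -0.433, 0.024], [0.007, -0.07, -0.997]]
force: [0.9, 0.1, -0.5]
opening: 0.526
```

```bash
python3 plan.py 0.599 -0.205 0.15 -64.5 12; python3 - <<'E'
from h import *
d=capture('side'); s=bot.read_state(); p=np.array(s['position']); R=np.array(s['tcp_rot'])
x0,y0=290,240
cv2.imwrite('pics/l12.png',cv2.resize(d['image'][y0:y0+120,x0:x0+140],None,fx=5,fy=5,interpolation=cv2.INTER_CUBIC))
d=capture('wrist'); cv2.imwrite('pics/w12.png',d['image'][200:])
E
```

```text
pos [ 0.6022 -0.205   0.0078] head -64.28 tilt x,y [ 0.007 -0.07 ] F [ 0.9  0.1 -0.5] open 0.526 t 16.8667 n 12
[[[-0.0, -0.6, -11.8], 0.0], [[-0.0, -0.6, -11.8], 0.0], [[-0.0, -0.6, -11.8], 0.0], [[-0.0, -0.6, -11.8], 0.0], [[-0.0, -0.6, -11.8], 0.0]]
[[[-0.0, -0.6, -11.8], 0.0], [[-0.0, -0.6, -11.8], 0.0], [[-0.0, -0.6, -11.8], 0.0], [[-0.0, -0.6, -11.8], 0.0], [[-0.0, -0.6, -11.8], 0.0]]
[[[-0.0, -0.6, -11.8], 0.0], [[-0.0, -0.6, -11.8], 0.0]]
```

View pics/l12.png

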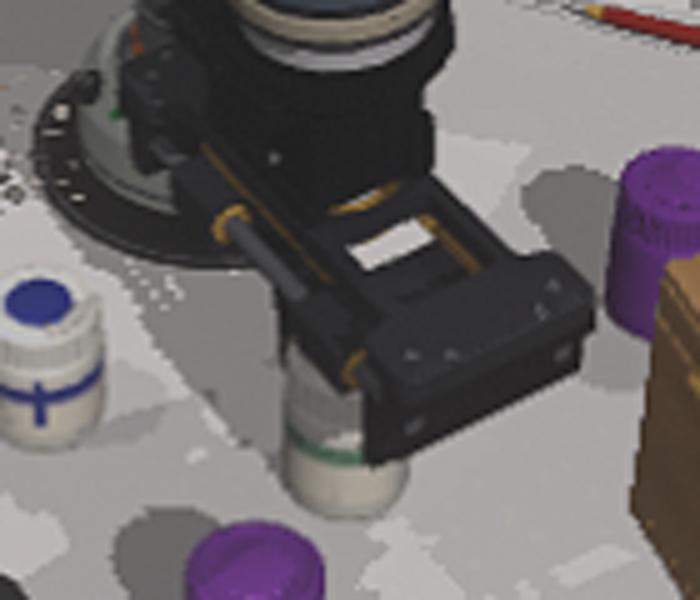

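View pics/w12.png

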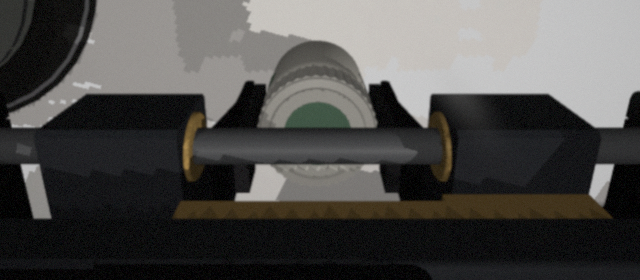

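send_rows --motion '[[[0, 0, 0], 0], [[0, -0.3, -5], 0], [[0, -0.7, -10], 0], [[0, -1, -15], 0], [[0, -1, -15], 0]]'

```text
time_s: 17.38
position: [0.5989, -0.2032, 0.0516]
tcp_rot: [[0.434, -0.899, 0.058], [-0.901, -0.433, 0.029], [-0.0, -0.065, -0.998]]
force: [0.3, -0.1, -0.3]
opening: 0.521
```

send_rows --motion '[[[0, -1, -20], 0], [[0, -1, -20], 0], [[0, -1, -20], 0], [[0, -1, -15], 0], [[0, 0, -5], 0]]'

```text
time_s: 17.8
position: [0.5982, -0.204, 0.1407]
tcp_rot: [[0.434, -0.899, 0.062], [-0.901, -0.433, 0.026], [0.003, -0.067, -0.998]]
force: [-0.1, -0.1, -1.1]
opening: 0.52
```

```bash
python3 plan.py 0.57 -0.005 0.13 -64.5 20; python3 - <<'E'
from h import *
d=capture('side')
cv2.imwrite('pics/l13.png',cv2.resize(d['image'][180:380,260:480],None,fx=3,fy=3,interpolation=cv2.INTER_CUBIC))
for x in place_of('side','pot_celadon'): print(x['xy'],round(x['p'],2),world(d,x['xy'],.11).round(4))
d=capture('wrist'); cv2.imwrite('pics/w13.png',d['image'][200:])
E
```

```text
pos [ 0.5982 -0.204   0.1407] head -64.27 tilt x,y [ 0.003 -0.067] F [-0.1 -0.1 -1.1] open 0.52 t 17.8 n 11
[[[-17.4, -5.5, 1.3], 0.0], [[-17.4, -5.5, 1.3], 0.0], [[-17.4, -5.5, 1.3], 0.0], [[-17.4, -5.5, 1.3], 0.0], [[-17.4, -5.4, 1.3], 0.0]]
[[[-17.4, -5.4, 1.3], 0.0], [[-17.4, -5.4, 1.3], 0.0], [[-17.4, -5.4, 1.3], 0.0], [[-17.4, -5.4, 1.3], 0.0], [[-17.4, -5.4, 1.3], 0.0]]
[[[-17.4, -5.4, 1.3], 0.0]]
[338.7, 379.7] 0.9 [ 0.544  -0.3962  0.11  ]
[422.8, 300.5] 0.68 [ 0.7024 -0.2383  0.11  ]
[358.4, 280.0] 0.61 [ 0.5991 -0.1758  0.11  ]
```

View pics/l13.png

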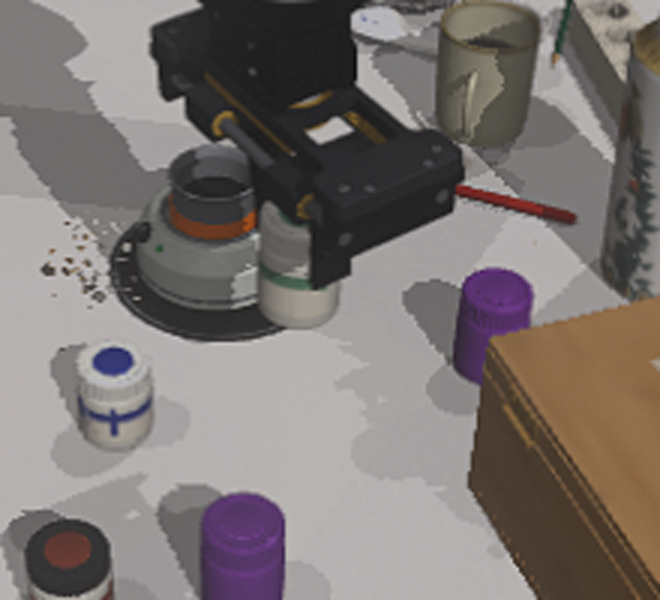

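View pics/w13.png

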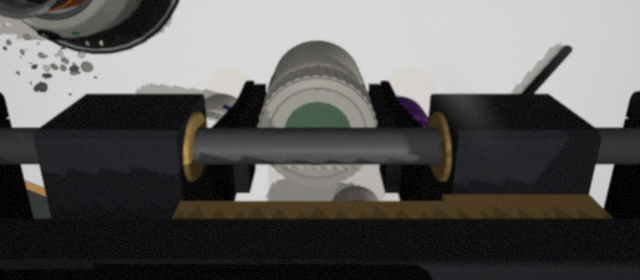

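```bash
cat > pot.py <<'E'
from h import *
R0=np.array([[.434,-.898,.066],[-.901,-.433,.024],[.007,-.070,-.997]]); t0=np.array([.6022,-.205,.0078])
rel=R0.T@(np.array([.598,-.2066,0])-t0); zrel=R0.T@np.array([0,0,1])
s=bot.read_state(); p=np.array(s['position']); R=np.array(s['tcp_rot'])
pot=p+R@rel; zz=R@zrel
print('pot',pot.round(4),'axis',zz.round(3),'tcp',p.round(4),'F',np.array(s['force']).round(1),'open',round(s['opening'],3),'t',s['time_s'])
import sys
if len(sys.argv)>3:
    d=(np.array([float(v) for v in sys.argv[1:4]])-pot)*1000
    print('need tool mm',(R.T@d).round(1))
E
python3 pot.py .563 -.0055 .115
```

```text
pot [ 0.5925 -0.2049  0.1301] axis [ 0.008 -0.004  0.999] tcp [ 0.5968 -0.2033  0.1379] F [-0.4  0.9 -1.1] open 0.522 t 17.95
need tool mm [-192.4  -58.9   19. ]
```

send_rows --motion '[[[-12, -4, 0], 0], [[-18, -5.5, 0], 0], [[-18, -5.5, 0], 0], [[-18, -5.5, 0], 0], [[-18, -5.5, 0], 0]]'

```text
time_s: 18.37
position: [0.579, -0.113, 0.1328]
tcp_rot: [[0.428, -0.903, 0.048], [-0.904, -0.427, 0.033], [-0.009, -0.057, -0.998]]
force: [0.6, -0.2, -0.7]
opening: 0.524
```

send_rows --motion '[[[-18, -5.5, 1], 0], [[-18, -5.5, 1], 0], [[-18, -5.5, 1], 0], [[-18, -5.5, 1], 0], [[-12, -4, 1], 0]]'

```text
time_s: 18.78
position: [0.5568, -0.0141, 0.1225]
tcp_rot: [[0.429, -0.903, 0.029], [-0.903, -0.427, 0.041], [-0.025, -0.044, -0.999]]
force: [-1.5, 0.5, -1.1]
opening: 0.528
```

```bash
python3 pot.py .563 -.0055 .115
```

```text
pot [ 0.5523 -0.0155  0.1148] axis [ 0.038 -0.017  0.999] tcp [ 0.5568 -0.0141  0.1225] F [-1.5  0.5 -1.1] open 0.528 t 18.7833
need tool mm [ -4.4 -14.    0.5]
```

send_rows --motion '[[[-2, -6, 0], 0], [[-2, -6, 0], 0], [[-1, -3, 0], 0], [[0, 0, 0], 0], [[0, 0, 0], 0]]'

```text
time_s: 19.2
position: [0.5667, 0.0012, 0.1202]
tcp_rot: [[0.432, -0.902, 0.022], [-0.901, -0.431, 0.043], [-0.029, -0.038, -0.999]]
force: [0.1, -0.2, -0.7]
opening: 0.521
```

```bash
cat > view.py <<'E'
from h import *
import sys
sys.argv=sys.argv[:2]; n=sys.argv[1]
exec(open('pot.py').read())
m=np.array([.563,-.0055])
def cyl(d,im,f,base,ax,r,h,col):
    a=np.linspace(0,2*np.pi,50); u=np.cross(ax,[0,1,0]);u/=np.linalg.norm(u);v=np.cross(ax,u)
    for hh in h:
        P=base+ax*hh+r*(np.cos(a)[:,None]*u+np.sin(a)[:,None]*v); cv2.polylines(im,[f(P)],True,col,1)
for c,(x0,y0,w,h),k in (('side',(260,150,150,150),4),('top',(250,180,120,120),5)):
    d=capture(c); im=cv2.resize(d['image'][y0:y0+h,x0:x0+w],None,fx=k,fy=k,interpolation=cv2.INTER_CUBIC)
    f=lambda P:np.int32((pix(d,P)-[x0,y0]+.5)*k)
    cv2.imwrite(f'pics/{n}_{c}_raw.png',im)
    cyl(d,im,f,pot,zz,.023,(0,),(0,0,255))
    cyl(d,im,f,np.r_[m,0],np.array([0,0,1.]),.033,(.0825,),(0,255,0)); cyl(d,im,f,np.r_[m,0],np.array([0,0,1.]),.055,(0,),(0,255,0))
    cv2.imwrite(f'pics/{n}_{c}.png',im)
d=capture('wrist'); cv2.imwrite(f'pics/{n}_w.png',d['image'][200:])
E
python3 view.py a
```

```text
pot [ 5.622e-01 -3.000e-04  1.126e-01] axis [ 0.044 -0.019  0.998] tcp [0.5667 0.0012 0.1202] F [ 0.1 -0.2 -0.7] open 0.521 t 19.2
```

View pics/a_side.png

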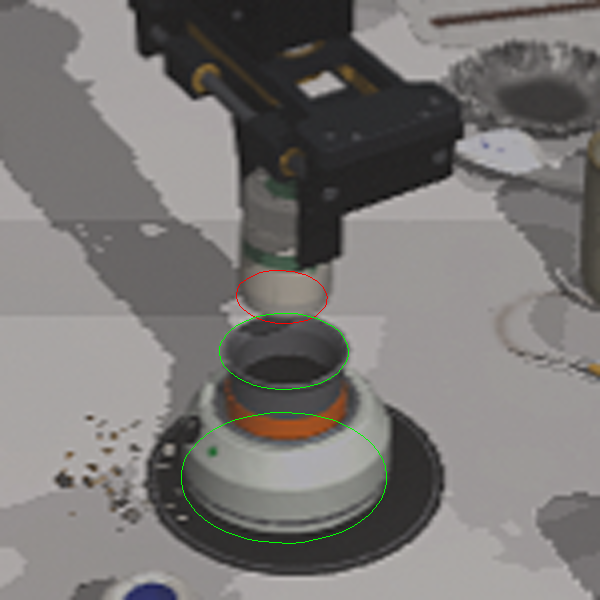

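View pics/a_w.png

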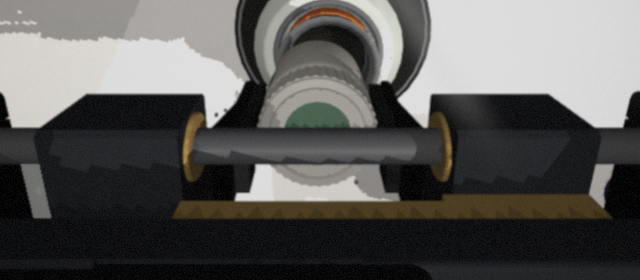

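View pics/a_top.png

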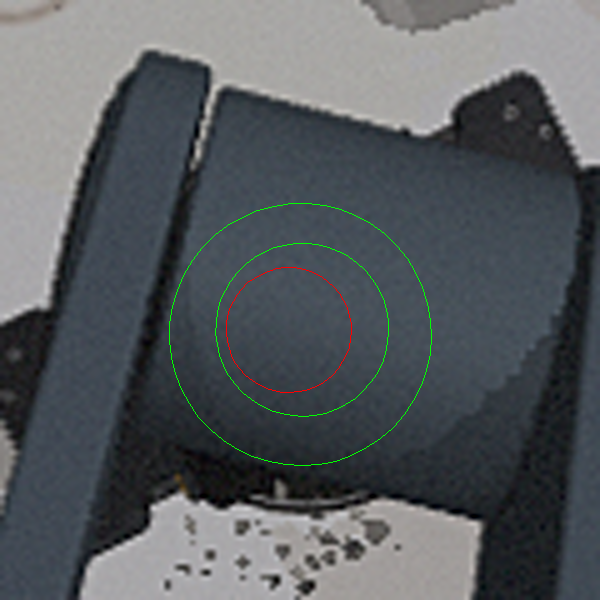

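```bash
cat > wv.py <<'E'
from h import *
import sys
n=sys.argv[1]; sys.argv=sys.argv[:1]
exec(open('pot.py').read())
m=np.array([.563,-.0055])
d=capture('wrist'); x0,y0,w,h=200,100,240,200; k=3.3
f=lambda P:np.int32((pix(d,P)-[x0,y0]+.5)*k)
im=cv2.resize(d['image'][y0:y0+h,x0:x0+w],None,fx=k,fy=k,interpolation=cv2.INTER_CUBIC)
a=np.linspace(0,2*np.pi,60)
def c(m,r,z,col): cv2.polylines(im,[f(np.c_[m[0]+r*np.cos(a),m[1]+r*np.sin(a),0*a+z])],True,col,1)
c(m,.033,.0825,(0,255,0)); c(m,.055,.034,(0,255,0)); c(m,.031,.0505,(0,200,255)); c([.565,-.0075],.08,0,(255,0,0))
u=np.cross(zz,[0,1,0]);u/=np.linalg.norm(u);v=np.cross(zz,u)
for hh in(0,.065): cv2.polylines(im,[f(pot+zz*hh+.023*(np.cos(a)[:,None]*u+np.sin(a)[:,None]*v))],True,(0,0,255),1)
cv2.imwrite(f'pics/{n}.png',im)
E
python3 wv.py wv1
```

```text
pot [ 5.618e-01 -5.000e-04  1.127e-01] axis [ 0.044 -0.019  0.998] tcp [0.5664 0.0009 0.1203] F [-0.6 -0.3 -1.4] open 0.524 t 19.35
```

View pics/wv1.png

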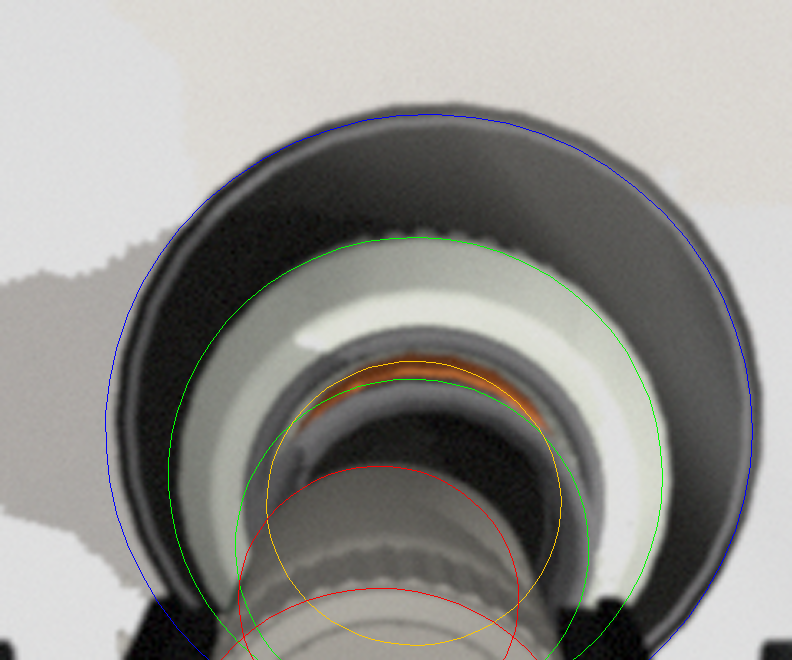

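send_rows --motion '[[[1.5, 1, 5], 0], [[1.5, 1, 6], 0], [[1.5, 1, 6], 0], [[1, 1, 5], 0], [[0, 0, 0], 0]]'

```text
time_s: 19.82
position: [0.5653, -0.007, 0.0961]
tcp_rot: [[0.429, -0.903, 0.022], [-0.903, -0.428, 0.042], [-0.029, -0.038, -0.999]]
force: [0.2, -0.7, -0.9]
opening: 0.519
```

```bash
python3 view.py b; python3 wv.py wv2; python3 pot.py .563 -.0055 .0605
```

```text
pot [ 0.5608 -0.0084  0.0885] axis [ 0.044 -0.019  0.998] tcp [ 0.5653 -0.007   0.0961] F [ 0.2 -0.7 -0.9] open 0.519 t 19.8167
pot [ 0.5617 -0.0082  0.0896] axis [ 0.042 -0.018  0.998] tcp [ 0.5662 -0.0068  0.0973] F [ 0.2 -1.1 -1. ] open 0.525 t 19.9667
pot [ 0.562  -0.0082  0.0899] axis [ 0.041 -0.018  0.998] tcp [ 0.5665 -0.0067  0.0976] F [0.2 0.3 0.2] open 0.525 t 20.0167
need tool mm [-1.2 -0.9 29.5]
```

View pics/b_side.png

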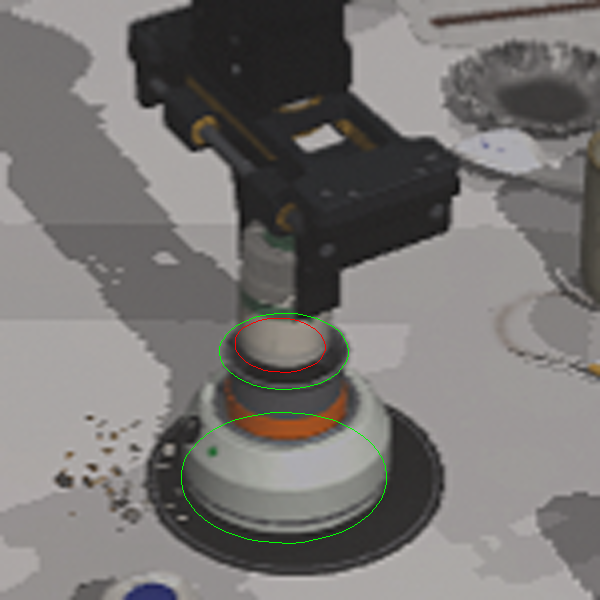

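View pics/wv2.png

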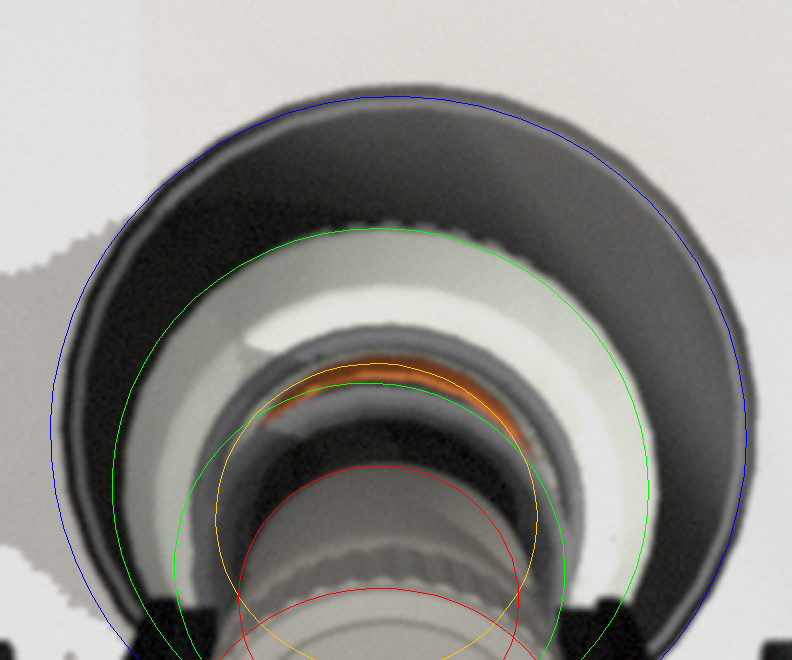

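send_rows --motion '[[[0, 0.3, 5], 0], [[0, 0.3, 5], 0], [[0, 0.3, 5], 0], [[0, 0.3, 5], 0], [[0, 0, 2], 0]]'

```text
time_s: 20.43
position: [0.5672, -0.0061, 0.0748]
tcp_rot: [[0.431, -0.902, 0.028], [-0.902, -0.429, 0.041], [-0.025, -0.043, -0.999]]
force: [0.4, 0.1, -0.9]
opening: 0.525
```

```bash
python3 view.py c; python3 pot.py .563 -.0055 .0605
```

```text
pot [ 0.5627 -0.0076  0.0672] axis [ 0.038 -0.017  0.999] tcp [ 0.5672 -0.0061  0.0748] F [ 0.4  0.1 -0.9] open 0.525 t 20.4333
pot [ 0.563  -0.0077  0.0677] axis [ 0.037 -0.017  0.999] tcp [ 0.5675 -0.0062  0.0754] F [-0.4  0.2 -0.5] open 0.519 t 20.5833
need tool mm [-1.8 -0.6  7.3]
```

View pics/c_side.png

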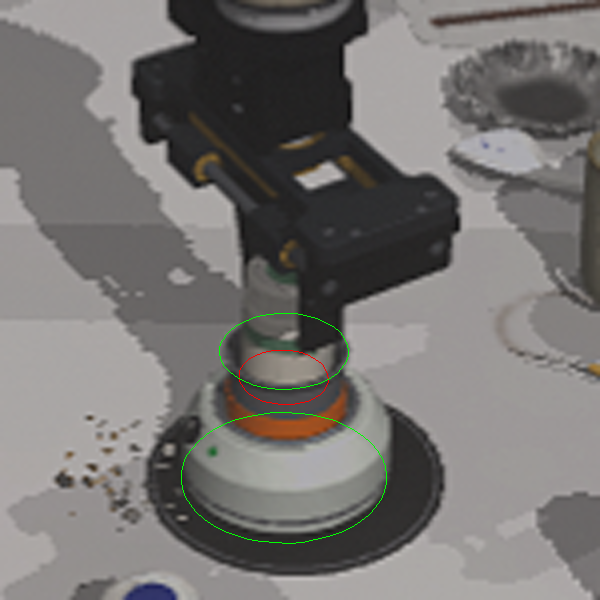

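send_rows --motion '[[[-0.7, 0, 2], 0], [[-0.6, 0, 3], 0], [[0, 0, 3], 0], [[0, 0, 2], 0], [[0, 0, 0], 0]]'

```text
time_s: 21.0
position: [0.5682, -0.0049, 0.0658]
tcp_rot: [[0.431, -0.902, 0.031], [-0.902, -0.43, 0.04], [-0.023, -0.046, -0.999]]
force: [-1.7, 0.2, 3.6]
opening: 0.519
```

```bash
python3 pot.py .563 -.0055 .0605
```

```text
pot [ 0.5637 -0.0063  0.0582] axis [ 0.035 -0.016  0.999] tcp [ 0.5682 -0.0049  0.0658] F [-1.7  0.2  3.6] open 0.519 t 21.0
need tool mm [-1.1  0.2 -2.3]
```

send_rows --motion '[[[-0.2, 0, 2], 0], [[-0.2, 0, 2], 0], [[-0.2, 0, 2], 0], [[-0.2, 0, 2], 0], [[0, 0, 1], 0]]'

```text
time_s: 21.42
position: [0.5682, -0.0048, 0.0587]
tcp_rot: [[0.432, -0.901, 0.033], [-0.902, -0.431, 0.038], [-0.02, -0.046, -0.999]]
force: [-1.9, -1.2, 7.0]
opening: 0.522
```

```bash
python3 view.py e; python3 pot.py .563 -.0055 .0605
```

```text
pot [ 0.5638 -0.0062  0.051 ] axis [ 0.034 -0.014  0.999] tcp [ 0.5682 -0.0048  0.0587] F [-1.9 -1.2  7. ] open 0.522 t 21.4167
pot [ 0.5638 -0.0062  0.0512] axis [ 0.034 -0.014  0.999] tcp [ 0.5683 -0.0047  0.0588] F [-2.5 -0.2  6.9] open 0.525 t 21.5667
need tool mm [-1.2 -0.  -9.3]
```

View pics/e_side_raw.png

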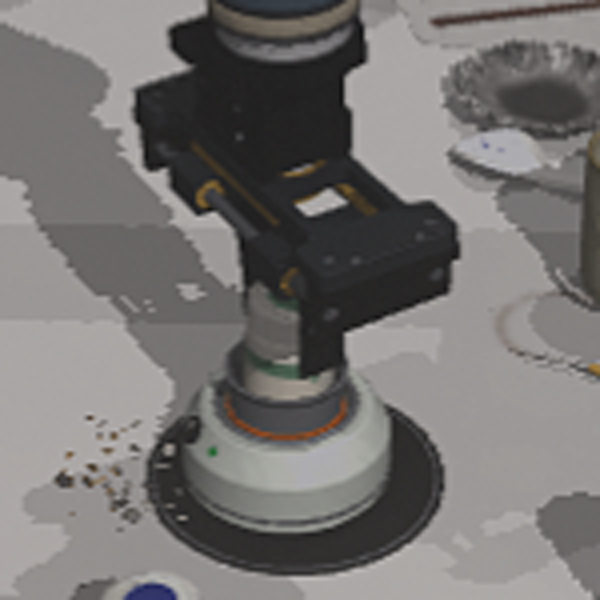

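send_rows --motion '[[[-0.2, 0, 1.5], 0], [[-0.2, 0, 1.5], 0], [[0, 0, 1.5], 0], [[0, 0, 1.5], 0], [[0, 0, 0], 0]]'

```text
time_s: 21.98
position: [0.5682, -0.0048, 0.0562]
tcp_rot: [[0.432, -0.901, 0.034], [-0.902, -0.431, 0.037], [-0.019, -0.047, -0.999]]
force: [-0.9, 0.4, 8.8]
opening: 0.521
```

```bash
python3 view.py g; python3 pot.py .563 -.0055 .0605; python3 mx.py
```

```text
pot [ 0.5637 -0.0063  0.0486] axis [ 0.032 -0.013  0.999] tcp [ 0.5682 -0.0048  0.0562] F [-0.9  0.4  8.8] open 0.521 t 21.9833
pot [ 0.5638 -0.0063  0.0488] axis [ 0.032 -0.013  0.999] tcp [ 0.5682 -0.0048  0.0565] F [-3.5 -0.5  7.3] open 0.52 t 22.1333
need tool mm [ -1.2  -0.2 -11.7]
wrist ring_seat [316.0, 278.1] 0.28 [ 0.5701 -0.0046  0.0605]
side mixer [331.1, 267.8] 0.85 [ 0.5644 -0.0037  0.    ]
side ring_seat [333.0, 249.5] 0.88 [ 0.567  -0.0187  0.0605]
```

View pics/g_side_raw.png

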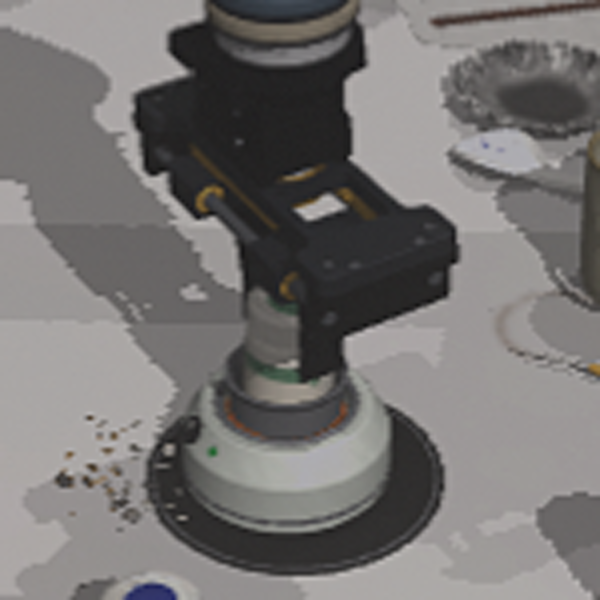

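View pics/g_w.png

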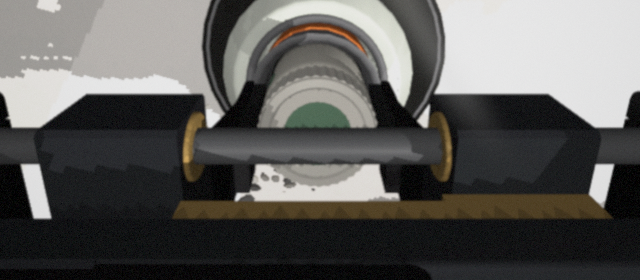

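send_rows --motion '[[[-0.2, 0, 2.5], 0], [[-0.2, 0, 2.5], 0], [[0, 0, 2.5], 0], [[0, 0, 2.5], 0], [[0, 0, 2], 0]]'

```text
time_s: 23.0
position: [0.5684, -0.0047, 0.0524]
tcp_rot: [[0.434, -0.9, 0.037], [-0.901, -0.433, 0.035], [-0.016, -0.048, -0.999]]
force: [-4.5, -1.0, 14.6]
opening: 0.52
```

```bash
python3 view.py i; python3 wv.py wv5; python3 - <<'E'
from h import *
d=capture('side'); cv2.imwrite('pics/i2.png',cv2.resize(d['image'][215:290,290:375],None,fx=8,fy=8,interpolation=cv2.INTER_CUBIC))
E
```

```text
pot [ 0.5639 -0.0062  0.0447] axis [ 0.029 -0.011  0.999] tcp [ 0.5684 -0.0047  0.0524] F [-4.5 -1.  14.6] open 0.52 t 23.0
pot [ 0.5639 -0.0062  0.0446] axis [ 0.029 -0.011  0.999] tcp [ 0.5683 -0.0047  0.0523] F [-5.6 -0.5 18.6] open 0.518 t 23.15
```

View pics/i2.png

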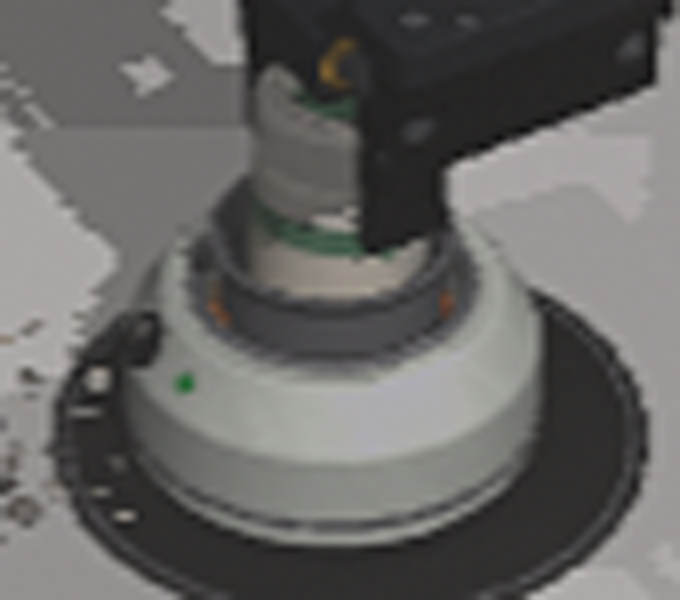

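View pics/wv5.png

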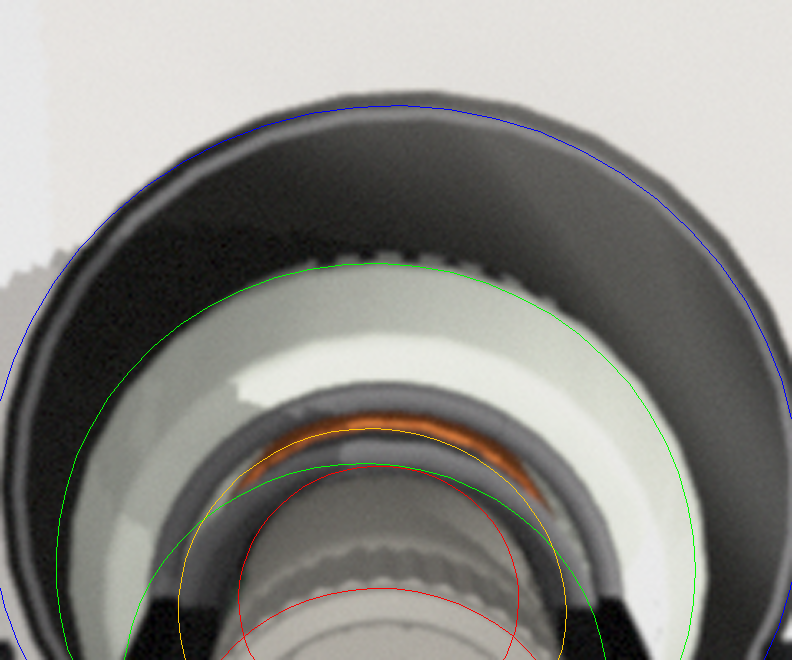

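```bash
for i in 1 2 3; do python3 - <<'E'
from h import *
capture('side');capture('top');capture('wrist')
E
python3 pot.py .563 -.0055 .0605; done
```

```text
pot [ 0.5639 -0.0062  0.0446] axis [ 0.03  -0.011  0.999] tcp [ 0.5683 -0.0047  0.0523] F [-6.3  0.1 18.5] open 0.518 t 23.4
need tool mm [ -1.2  -0.3 -15.9]
pot [ 0.564  -0.0062  0.0446] axis [ 0.029 -0.011  0.999] tcp [ 0.5684 -0.0047  0.0523] F [-5.3 -0.7 17.6] open 0.522 t 23.55
need tool mm [ -1.3  -0.2 -15.9]
pot [ 0.5639 -0.0062  0.0446] axis [ 0.029 -0.011  0.999] tcp [ 0.5683 -0.0047  0.0523] F [-5.  -0.1 18.7] open 0.52 t 23.7
need tool mm [ -1.2  -0.2 -15.9]
```

```bash
python3 - <<'E'
from h import *
print(bot.hand_in()); s=bot.read_state(); print(s['time_s'],s['force'],s['position'])
E
```

```text
the job is handed in; nothing more can be done
None
the job is handed in; nothing more can be done
```

I handed the job in at about 23.7 s of the 59 s. The mixer was on the mat and the arm was still pressing the pale green pot into the ring. No verdict was reported.

**What I did:** I slid the mixer about 0.28 m onto the mat with half-open fingertips. Then I gripped the pale green pot, lowered it into the ring and pressed it to the stop.

**Last checks:**
- **Mixer position:** about (0.564, -0.004) m against the mat's (0.565, -0.0075) m, so it is roughly 4 mm off centre.
- **Pot position:** worked out from the grasp, about 1 mm from the ring centre. It leaned about 0.03 rad.
- **Ring travel:** pressed about 15.9 mm, also worked out from the grasp.
- **Force:** a steady upward 18 N at rest, with about 5 N sideways. The spring alone gives about 12 N at the stop, so the arm was pushing on the stop itself.
- **Gripper:** opening steady at 0.52, which matches the 46 mm pot.

**What disagreed or was left unchecked:**
- **Gripper height:** the gripper showed about 26–30 mm higher in the pictures than the reported tool position. My first push passed over the mixer's shoulder without touching it, and I worked from the pictures after that.
- **Tool tilt:** the tool drifted up to 0.07 rad off vertical during the moves. I chose the jaw direction so that this hardly tilted the pot.
- **Orange band:** a sliver still showed down in the gap round the ring in the wrist and close side pictures, though the ring looked fully pressed.
- **Network reading:** one last side-camera ring-seat reading was 13 mm off, but it assumed the unpressed height. The wrist camera's was 6–7 mm off in x with low confidence (0.28), so I used neither.
- **Other pots:** I did not re-measure the blue and red-brown pots at the end. The arm never came near them.

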